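Load the sensor, lock it, and hold the mirror flap over the light box

TASK

Put the blue sensor module (not the white blank) brass foot down into the pocket of the black test socket, let go of it, and then swing the socket's red-knobbed lever down flat to lock it. Then lift the light box's mirror flap by its blue bar to 35 degrees from shut, give or take 5 (the yellow line on the side quadrant), so that it throws the light across onto the sensor, and keep holding it there: the flap falls shut if let go, so finish while still holding it, with nothing else propping it. Leave the other things where they are.

Things in the scene. Friction and masses are not known exactly. Their poses are not given: they have to be found in the camera images.
- module_grip (a point): the sensor module to load: a loose, upright part of about 0.12 kg standing on the table. A brass foot 50 (x) x 40 (y) x 12 mm high carries a blue square head 30 x 30 mm, 38 mm high, with a black lens ring on top; 52 mm tall in all. This point is on its middle axis, 34 mm above its underside: the middle height of the part of the head that fingers can grip. x along the foot's 50 mm side, z up. Either way round (half a turn) fits the socket
- socket_pocket (a point): the centre of the flat floor of the socket's pocket. The socket is a fixed black block 100 (x) x 80 (y) x 24 mm high; the pocket in the middle of its top is 53 (x) x 43 (y) mm and 10 mm deep with a 2 mm chamfer, its floor 14 mm above the table (this point). A fully seated module has module_grip 34 mm above this point. x along the pocket's long side, z up. A bare aluminium strip for the lever adjoins the block's -y side (from y = -40 to -72 mm, 24 mm high)
- lever (a joint): the socket's locking lever, rad: 0 = down flat, locked (a hard stop); it starts raised, 1.0 to 1.3. A steel rod on a stiff hinge (0.05 N m of friction), stays where it is left; about 1 to 3 N on the knob moves it
- lever_knob (a point): the centre of the red knob at the lever's end, a cylinder 16 mm across and 26 mm long along the socket's y axis, 60 mm from socket_hinge
- socket_hinge (a point): the lever's hinge axis (along y), 40 mm toward +x and 56 mm toward -y of the pocket's centre, 36 mm above the table; x, y, z as socket_pocket. From here the lever runs towards -x when shut and rises from there as its angle grows: the knob is at 60 mm times (-cos, 0, sin) of the angle
- flap (a joint): opening angle of the light box's mirror flap, rad: 0 = shut, level on the box, where it starts; stop at 1.3; to be held at 0.611 (35 degrees). Its own weight and a weak spring close it, so it falls shut when let go; about 1.5 to 3 N upward at the bar lifts it
- flap_handle (a point): the centre of the blue bar on the flap's free edge: a round bar 12 mm across and 84 mm long along the light box's x axis (76 mm clear between its two posts), 190 mm from flap_hinge and 96 mm above the table when shut. The gap between bar and flap edge is 39 mm, on the other side is free space, and below it is free down to the table. Axes turn with the flap; shut, they are those of flap_hinge
- flap_hinge (a point): the middle of the flap's hinge axis (along x) on the left (+y) rim of the light box, 96 mm above the table. The light box is a fixed white box 150 x 150 x 90 mm, its centre 75 mm toward -y of this point; the flap is a dark grey plate 150 (x) x 145 (y) x 6 mm whose underside is a mirror. From here the flap runs towards -y when shut; the bar is at 190 mm times (0, -cos, sin) of the opening angle. A black quadrant at the +x side has a yellow line at 35 degrees
- blank_grip (a point): bystander: a blank module of the module's shape and size, with a white head on a grey foot; this point as module_grip. It may stand in either of the two places. Leave alone
- wafer_case: bystander: a round orange wafer case 110 mm across, 18 mm high, lying on the table; origin under its centre
- objective: bystander: a steel microscope objective 36 mm across, 52 mm high, upright; origin under its centre
- bottle: bystander: an amber bottle 52 mm across, 105 mm high; origin under its centre
- tweezers: bystander: steel tweezers about 130 mm long, flat on the table; origin under the middle, x along them
- screwdriver: bystander: a screwdriver 170 mm long, lying along its x; origin about its middle
- tray: bystander: a white two-part tray 100 x 80 x 30 mm; origin under its centre
Mind the look-alikes: they are no part of the job. What is shaped like the part that bears socket_pocket but pink is not meant.

How it is judged:
By the outcome, as a careful person would: the job done as asked, in the order asked, and still so for the second after the job is handed in, while the arm keeps its last pose, push and grip.
It also fails if it takes over 67 s, if anything falls off the work surface, if the arm or the gripper's body presses on something with over 40 N, if the wrist force passes 120 N, or if a joint passes its speed limit or range.

ROBOT

A 6-joint arm with a two-finger parallel gripper is mounted at the origin on the work surface. World frame = base frame: x ahead of the robot, y to its left, z up, the work surface at z = 0. Lengths are in mm, angles in degrees, forces in N, time in s.
With the tool pointing down it reaches from about 300 to 850 mm from the base axis. Payload 4.2 kg.
Tool frame: the origin (TCP) lies midway between the tips of the shut fingers; the grasp point (between the pads) lies 19 mm behind it; x points along the fingers, y is the direction in which the jaws open and shut, and the axes are right-handed (so a half turn about x gives the same grasp; the last joint's range is limited). The gripper opens to 91 mm and grips with 3 to 60 N. Pads are 32 mm wide; open, the fingers measure 118 mm over their backs; the gripper's body (76 mm by 178 mm) begins 60 mm behind the grasp point.
Start: joints at [-69.213, 18.312, 89.639, -0, 72.044, -1.146], TCP at [214.779, -533.401, 184.176] pointing down, gripper open.
Joint ranges: [-177.97, 177.97], [-48.28, 115.42], [12.27, 149.76], [-77.06, 257.06], [2.81, 150.46], [-146.56, 146.56]. Speed limits (degrees/s): [147.25, 147.25, 180, 180, 180, 180].

INTERFACE

Orientations are given as [roll, pitch, yaw] about the fixed x, y, z axes, in that order (R = Rz(yaw) Ry(pitch) Rx(roll)).
In Python, from workcell import * gives the robot as it stands.
- The arm moves only by the shell command python3 -m handwheel 'ROWS' [FORCE]. ROWS is a JSON object of lists of equal length, an entry for each row: "gripper": the closure, from 0 (fully open) to 1 (shut); "offset": the shift along the tool's x, y, z in mm, a list of three; "rot": the turn, a rotation vector about the tool's x, y, z in degrees, a list of three. A call has 1 to 5 rows; each row is the pose to reach, as a shift and turn from the pose commanded when the call began, along the tool's axes at that moment; what a row does not reach only later rows make up. A row lasts 1/12 s, in which the tool goes at most 41.7 mm and 7.16 degrees, less where a joint would pass 70% of its speed; a pose out of reach is approached as far as the arm can. A call with a gripper value outside its range is refused whole. The fingers move at their own pace and stop on an object; FORCE is the grip in N (left out, the last holds). Time passes only in rows, so rows that repeat a pose let the fingers close. It gives the time, the measured TCP pose, the force and the opening at its end, in the units of the state.
- state(): the state, without advancing time (a new reading comes with each control period).
- grab_frame(name): name is "side" or "top"; returns the picture (480x640x3 uint8, red, green, blue); there is no depth.
- camera_params(name): a dict with "fx", "fy", "cx", "cy" (pixels), "position" and "attitude" of the camera in the world. Camera axes: x right, y up, looking along -z (the intrinsics and any distortion apply to the point x, -y, -z); pixel columns grow to the right and rows downward; lengths in mm; the calibration is good to about 2 mm. A picture is of the moment at which its call begins. camera_params takes no time and is no camera call.
- job_done(): hands the job in, once; it reports no verdict.
The state is a dict: "time_s": time; "qpos": joint angles; "qvel": joint speeds; "effort": joint torques, N m; "ee_pos": TCP position; "ee_rot": TCP orientation; "force": force on the tool from outside, world axes, zero at the start; "torque": the same for the moment, N m; "gripper_width": finger opening in mm.
Only numpy, scipy, OpenCV 4.12 (cv2) and the standard library are available. Lean on these libraries where they do the work, as an engineer would, in place of code of your own. Each camera call takes 0.05 s, during which the arm holds its last target.

## Working session

There is one attempt and no reset: what is moved stays moved. The work goes in short steps, Python scripts to look and compute and a shell command to move; the robot and the scene stay as the last step left them, time stands still between calls to the robot, and variables do not carry over. Pictures are saved under pics/ and viewed, and the job is handed in when it is done.

```bash
ls; mkdir -p pics
python3 - <<'E'
from workcell import *
import cv2
print(state())
for n in("side","top"):
    print(n,camera_params(n))
    cv2.imwrite(f"pics/{n}0.png",cv2.cvtColor(grab_frame(n),cv2.COLOR_RGB2BGR))
E
```

```text
pics
{'time_s': 0.0, 'qpos': array([-6.92126384e+01,  1.83505018e+01,  8.97074204e+01, -2.81626314e-03,
        7.20419221e+01, -1.14688483e+00]), 'qvel': array([ 0.05629888, -0.0229997 , -0.03755286, -0.03063652, -0.16551748,
       -0.00701877]), 'effort': array([ 6.26748570e-04, -4.12454152e+01, -2.31976426e+01,  7.26849446e-02,
        4.59113298e-02, -1.51887384e-04]), 'ee_pos': array([ 214.56474778, -532.86595458,  183.32486085]), 'ee_rot': array([-89.61074054,  89.90011977, 112.32437652]), 'force': array([-0.61680796, -0.52936828,  0.04843046]), 'torque': array([ 0.00015656,  0.00373626, -0.03057985]), 'gripper_width': 91.29723305542448}
side {'fx': 615.1690944542299, 'fy': 615.1690944542299, 'cx': 316.7982043498502, 'cy': 230.2607252685489, 'position': array([ 358.08163713,  983.24121769, 1175.64352107]), 'attitude': array([  42.67175564,    0.19265368, -172.19522461])}
top {'fx': 508.0868076652711, 'fy': 508.0868076652711, 'cx': 314.9953726457738, 'cy': 232.6627360374114, 'position': array([ 367.85843368,  -49.5005266 , 1274.26376531]), 'attitude': array([  6.06377269,  -0.6010421 , -89.26036754])}
```

View pics/side0.png

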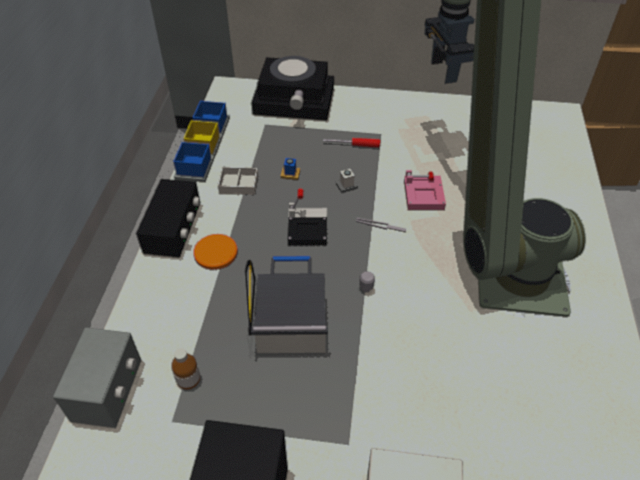

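View pics/top0.png

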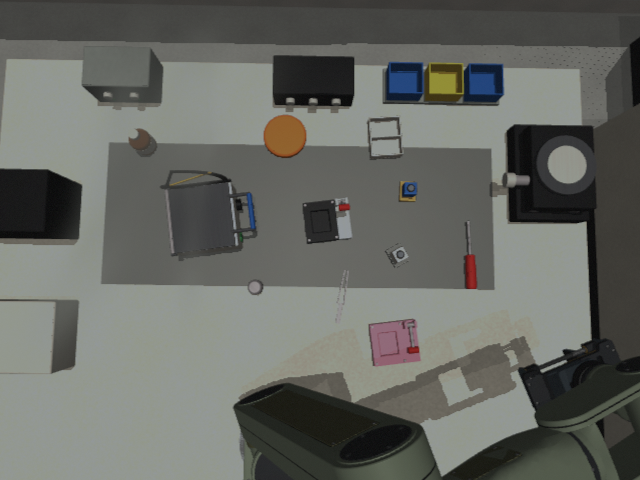

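The side view shows the scene with the arm at right. Candidates for the module:
- blue head on brass foot: top (409,189), side (290,167)
- white blank: top (398,254), side (347,180)
- blue bins at (405,80) and (484,80), which are only blue distractors

Candidates for the socket:
- black: top (320,221), side (308,230)
- pink: top (395,342), which is not meant

I choose the blue module and the black socket. Next I check both in a close crop.

```bash
cat > h.py <<'E'
import numpy as np, cv2
from scipy.spatial.transform import Rotation as R
from workcell import *
def ray(n,u,v):
    c=camera_params(n)
    d=np.array([(u-c['cx'])/c['fx'],-(v-c['cy'])/c['fy'],-1.])
    r=R.from_euler('xyz',c['attitude'],degrees=True)
    return np.array(c['position']),r.apply(d/np.linalg.norm(d))
def plane(n,u,v,z):
    p,d=ray(n,u,v); return p+d*(z-p[2])/d[2]
def tri(us,ut):
    p,d=ray('side',*us); q,e=ray('top',*ut)
    A=np.stack([d,-e],1); s=np.linalg.lstsq(A,q-p,rcond=None)[0]
    a=p+d*s[0]; b=q+e*s[1]; return (a+b)/2,np.linalg.norm(a-b)
def proj(n,X):
    c=camera_params(n); r=R.from_euler('xyz',c['attitude'],degrees=True)
    x=r.inv().apply(np.array(X)-c['position'])
    return c['cx']-c['fx']*x[0]/x[2], c['cy']+c['fy']*x[1]/x[2]
E
python3 - <<'E'
import cv2
import numpy as np
s=cv2.imread('pics/side0.png');t=cv2.imread('pics/top0.png')
a=cv2.resize(t[165:275,295:435],(560,440),interpolation=cv2.INTER_CUBIC)
cv2.imwrite('pics/ct.png',a)
a=cv2.resize(s[140:260,260:400],(700,600),interpolation=cv2.INTER_CUBIC)
cv2.imwrite('pics/cs.png',a)
b=np.hstack([cv2.resize(t[165:265,160:260],(400,400),interpolation=cv2.INTER_CUBIC),cv2.resize(s[250:350,240:340],(400,400),interpolation=cv2.INTER_CUBIC)])
cv2.imwrite('pics/cf.png',b)
E
```

```text
(no output)
```

View pics/ct.png

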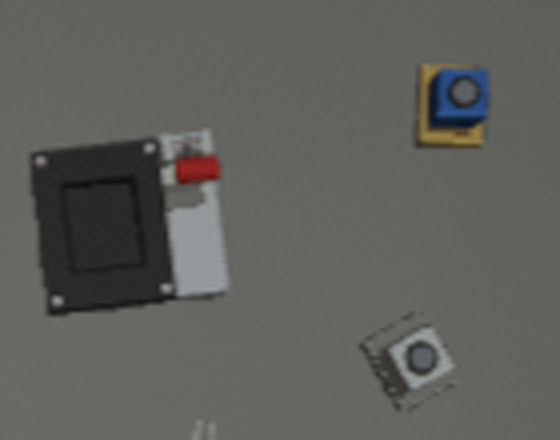

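View pics/cs.png

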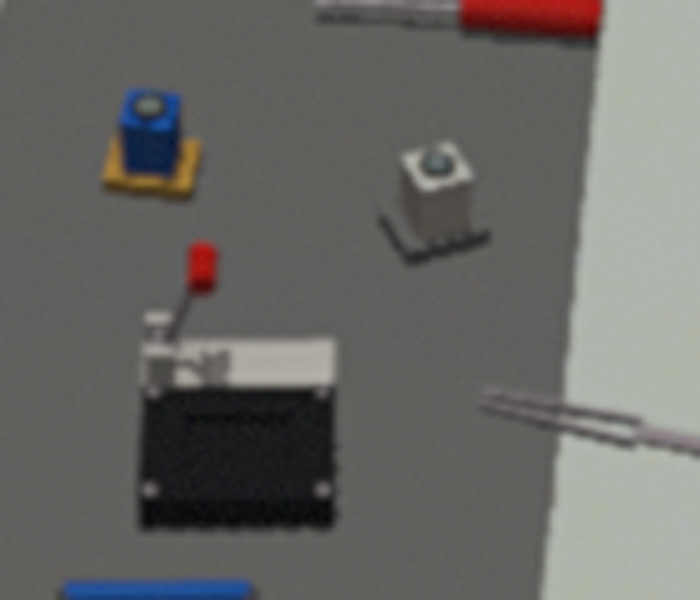

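View pics/cf.png

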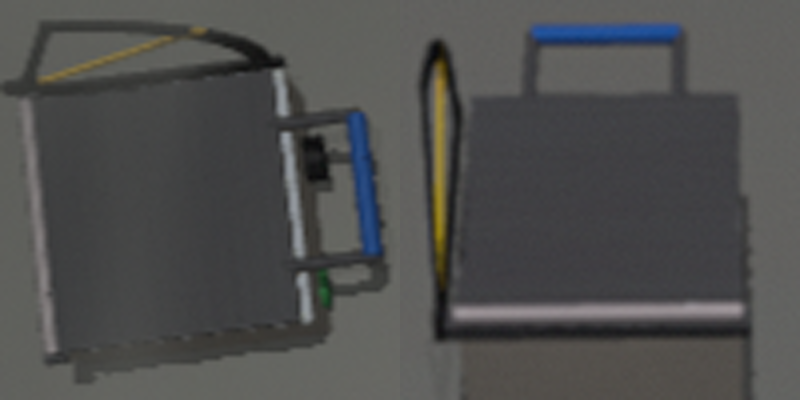

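The crops confirm it. The module has a blue head, a brass foot and a black ring, at top (410,188). The black socket's screws in top pixels are about (305,205), (332,202), (309,240) and (336,237). The knob is at (344,207), and the blue bar runs from top (249,193) to (254,229). Next I measure.

```bash
python3 - <<'E'
from h import *
s=cv2.imread('pics/side0.png');t=cv2.imread('pics/top0.png')
ims={'side':s,'top':t}
def mask(n,lo,hi,box):
    x0,y0,x1,y1=box; S=4
    im=cv2.resize(ims[n][y0:y1,x0:x1],None,fx=S,fy=S,interpolation=cv2.INTER_CUBIC)
    hsv=cv2.cvtColor(im,cv2.COLOR_BGR2HSV)
    m=cv2.inRange(hsv,np.array(lo),np.array(hi))
    cs,_=cv2.findContours(m,cv2.RETR_EXTERNAL,cv2.CHAIN_APPROX_NONE)
    c=max(cs,key=cv2.contourArea).reshape(-1,2)
    return (c+.5)/S-.5+np.array([x0,y0])
def cen(c):
    m=cv2.moments(c.astype(np.float32)); return np.array([m['m10'],m['m01']])/m['m00']
# lever knob
ks=mask('side',(0,120,60),(8,255,255),(290,180,310,205)); kt=mask('top',(0,120,60),(8,255,255),(335,198,355,215))
print('knob',tri(cen(ks),cen(kt)))
r=cv2.minAreaRect(kt.astype(np.float32)); print(r)
# bar
bs=mask('side',(95,120,40),(125,255,255),(262,250,320,270)); bt=mask('top',(95,120,40),(125,255,255),(240,185,262,240))
print('bar cen',tri(cen(bs),cen(bt)))
for n,c in(('side',bs),('top',bt)):
    b=cv2.boxPoints(cv2.minAreaRect(c.astype(np.float32))); print(n,cen(c),b.round(1).tolist()); 
    # axis ends at z=96
    b=b[np.argsort(b[:,0] if n=='side' else b[:,1])]
    e0=b[:2].mean(0);e1=b[2:].mean(0)
    P=plane(n,*e0,96);Q=plane(n,*e1,96); d=P-Q; print(P,Q,np.linalg.norm(d),np.degrees(np.arctan2(d[1],d[0])))
# module blue and foot
mb=mask('top',(95,100,30),(125,255,255),(396,176,425,206)); ft=mask('top',(12,80,60),(35,255,255),(396,176,425,206))
allc=np.vstack([mb,ft]).astype(np.float32)
mbs=mask('side',(95,100,30),(125,255,255),(278,150,304,184));fs=mask('side',(12,80,60),(35,255,255),(278,150,304,184))
print('head top rect',cv2.minAreaRect(mb.astype(np.float32)),'foot',cv2.minAreaRect(ft.astype(np.float32)))
for n,c in(('top',ft),('side',fs)):
    P=np.array([plane(n,*p,12)[:2] for p in c]).astype(np.float32)
    print('foot z12',n,cv2.minAreaRect(P), P.min(0),P.max(0))
for n,c in(('top',mb),('side',mbs)):
    P=np.array([plane(n,*p,50)[:2] for p in c]).astype(np.float32)
    print('head z50',n,cv2.minAreaRect(P), P.min(0),P.max(0))
E
python3 - <<'E'
import cv2,numpy as np
s=cv2.imread('pics/side0.png');t=cv2.imread('pics/top0.png')
def f(im,x0,y0,w,h,S):
    a=cv2.resize(im[y0:y0+h,x0:x0+w],(w*S,h*S),interpolation=cv2.INTER_CUBIC)
    a=np.clip(a.astype(float)*1.8,0,255).astype(np.uint8)
    for i in range(0,w,5):
        cv2.line(a,(i*S+S//2,0),(i*S+S//2,5),(0,255,0),1); 
        cv2.putText(a,str(x0+i),(i*S,18),0,.35,(0,255,0))
    for i in range(0,h,5): cv2.putText(a,str(y0+i),(0,i*S+S//2+4),0,.35,(0,255,0))
    return a
cv2.imwrite('pics/m1.png',np.hstack([f(t,396,176,30,32,13),f(s,276,152,30,32,13)]))
cv2.imwrite('pics/m2.png',np.hstack([f(t,298,192,58,58,7),f(s,282,180,52,58,7)]))
E
```

```text
knob (array([ 556.35682993, -127.15363848,   92.58786953]), np.float64(1.4780322475125756))
((343.89630126953125, 206.72216796875), (6.442981243133545, 10.953067779541016), 82.40535736083984)
bar cen (array([543.44320688,  91.02350216,  95.5402598 ]), np.float64(1.1207261499028132))
side [290.89059506 258.04118764] [[272.6000061035156, 256.0], [309.3999938964844, 255.60000610351562], [309.3999938964844, 260.1000061035156], [272.70001220703125, 260.6000061035156]]
[585.30324466  97.65858994  96.        ] [501.99694204  85.07484165  96.        ] 84.2513547460921 8.58981603590936
top [250.66262668 210.67253835] [[245.89999389648438, 192.89999389648438], [250.89999389648438, 192.3000030517578], [255.5, 228.1999969482422], [250.5, 228.8000030517578]]
[585.62443447  97.38503493  96.        ] [500.8633249   84.43658355  96.        ] 85.74443473623113 8.685586636216497
head top rect ((409.375, 189.125), (14.0, 14.0), 90.0) foot ((406.875, 190.87498474121094), (16.499996185302734, 20.499996185302734), -0.0)
foot z12 top ((611.5355834960938, -291.3013000488281), (52.522579193115234, 41.89059066772461), 0.841389536857605) [ 585.1538  -312.43307] [ 637.8911 -270.6877]
foot z12 side ((612.8032836914062, -287.1748046875), (53.551483154296875, 50.667110443115234), 1.2287874221801758) [ 586.0861  -312.97983] [ 639.4521  -262.09454]
head z50 top ((608.8028564453125, -290.5349426269531), (34.36937713623047, 35.166961669921875), 89.52974700927734) [ 591.2148  -307.84326] [ 626.2599  -273.27066]
head z50 side ((611.3643798828125, -274.2579040527344), (32.889747619628906, 68.84490203857422), 5.554463863372803) [ 593.2563  -307.68677] [ 628.61707 -240.84465]
```

View pics/m1.png

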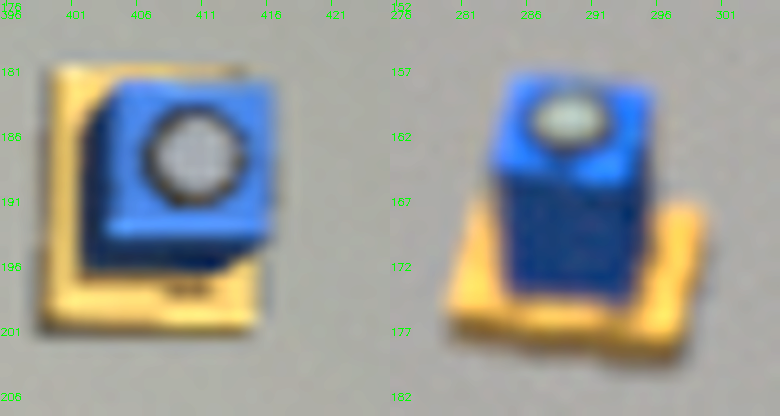

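View pics/m2.png

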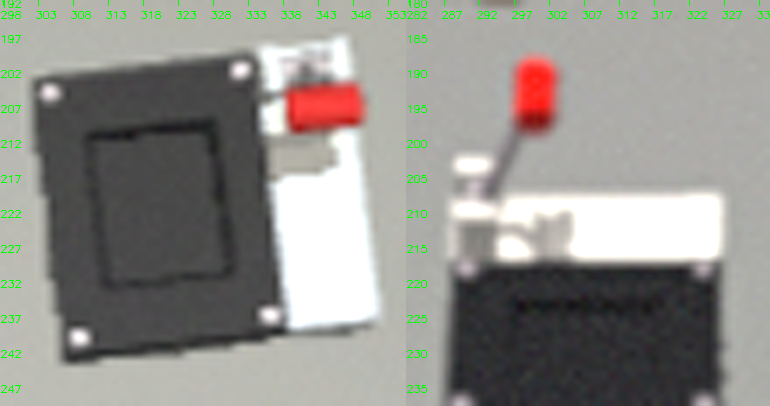

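Run:
```python
from h import *
t=cv2.imread('pics/top0.png',0).astype(float);s=cv2.imread('pics/side0.png',0).astype(float)
def c(im,u,v,r=3):
    u0,v0=int(round(u)),int(round(v)); p=im[v0-r:v0+r+1,u0-r:u0+r+1]; w=np.clip(p-np.median(p)-8,0,None)
    yy,xx=np.mgrid[v0-r:v0+r+1,u0-r:u0+r+1]; return (w*xx).sum()/w.sum(),(w*yy).sum()/w.sum()
top=[c(t,304.6,204.6),c(t,331.8,201.5,2),c(t,308.9,239.6),c(t,336.1,236.5,2)]
side=[(289.1,236.9),(290.2,217.8),(324.1,236.9),(323.9,217.8)]
P=[]
for a,b in zip(side,top):
    X,e=tri(a,b); Q=plane('top',*b,24); P.append(Q); print(np.round(b,1),X.round(1),round(e,1),'z24',Q.round(1))
P=np.array(P); print('centre',P.mean(0)); d=P[0]+P[1]-P[2]-P[3]; print('yaw x',np.degrees(np.arctan2(d[1],d[0])), np.linalg.norm(d)/2)
d=P[0]-P[1]+P[2]-P[3];print('yaw y',np.degrees(np.arctan2(d[1],d[0]))-90,np.linalg.norm(d)/2)
print('pocket',plane('top',320.3,220.5,24))
X=tri((289.3,160.7),(410.5,187.6));print('lens',X, plane('top',410.5,187.6,52), plane('side',289.3,160.7,52))
# top face of head corners, top view, brass foot corners
g=lambda x,y:(396+x/13-.5,176+y/13-.5)
for q,z in (((118,82),50),((275,82),50),((268,238),50),((105,235),50),((50,66),12),((260,66),12),((45,325),12),((258,328),12)):
    print(q,z,plane('top',*g(*q),z).round(1))
gs=lambda x,y:(276+(x-390)/13-.5,152+y/13-.5)
for q,z in (((445,310),12),((680,338),12),((705,205),12),((513,70),50),((655,92),50),((493,165),50),((645,188),50)):
    print(q,z,plane('side',*gs(*q),z).round(1))
```

```text
[303.9 204. ] [571.4 -32.5  28.2] 0.0 z24 [572.1 -32.4  24. ]
[332.  201.4] [ 580.  -102.2   24.3] 0.8 z24 [ 579.7 -102.2   24. ]
[308.1 240. ] [483.1 -44.1  28.2] 2.3 z24 [482.3 -44.1  24. ]
[336.5 236.2] [ 493.3 -114.2   23.8] 1.1 z24 [ 492.7 -114.2   24. ]
centre [531.71308122 -73.23201361  24.        ]
yaw x 7.622724543833673 89.15159844617625
yaw y 7.322293694240358 70.48115654783247
pocket [531.37031423 -73.67083404  24.        ]
lens (array([ 613.03964088, -293.07888214,   51.25317358]), np.float64(1.693666220615648)) [ 612.0272635  -292.92270213   52.        ] [ 613.73737714 -292.38928943   52.        ]
(118, 82) 50 [ 626.6 -278.9   50. ]
(275, 82) 50 [ 627.1 -308.6   50. ]
(268, 238) 50 [ 597.2 -307.    50. ]
(105, 235) 50 [ 597.3 -276.2   50. ]
(50, 66) 12 [ 637.6 -272.7   12. ]
(260, 66) 12 [ 638.3 -313.7   12. ]
(45, 325) 12 [ 586.6 -271.5   12. ]
(258, 328) 12 [ 586.6 -312.9   12. ]
(445, 310) 12 [ 639.1 -272.7   12. ]
(680, 338) 12 [ 587.5 -270.6   12. ]
(705, 205) 12 [ 588.8 -313.7   12. ]
(513, 70) 50 [ 628.9 -309.    50. ]
(655, 92) 50 [ 597.5 -306.    50. ]
(493, 165) 50 [ 627.9 -278.1   50. ]
(645, 188) 50 [ 594.7 -275.1   50. ]
```

```bash
cat >> h.py <<'E'
def Rt(phi,lean=None):
    "tool x down, tool y at world angle phi"
    a=np.radians(phi); x=np.array([0,0,-1.]); y=np.array([np.cos(a),np.sin(a),0]); z=np.cross(x,y)
    return R.from_matrix(np.stack([x,y,z],1))
def go(pos,Rg,st=None):
    st=st or state(); R0=R.from_euler('xyz',st['ee_rot'],degrees=True)
    off=R0.inv().apply(np.array(pos)-st['ee_pos']); rot=(R0.inv()*Rg).as_rotvec(degrees=True)
    print('t',round(st['time_s'],2),'at',st['ee_pos'].round(1),'w',round(st['gripper_width'],1),'F',st['force'].round(1),'q',st['qpos'].round(0))
    print('off',off.round(1),'rot',rot.round(1))
    y=R0.apply([0,1,0]);x=R0.apply([1,0,0]); print('jaw ang',np.degrees(np.arctan2(y[1],y[0])).round(1),'x',x.round(3))
E
python3 - <<'E'
from h import *
for p in(-1.5,178.5): go([612.5,-292.5,90],Rt(p))
E
```

```text
t 0.1 at [ 214.6 -532.9  183.4] w 91.3 F [ 0.1 -0.3  0.1] q [-69.  18.  90.   0.  72.  -1.]
off [  93.5  -74.3 -458.9] rot [-66.6  -0.1   0.1]
jaw ang -68.1 x [-0.001  0.001 -1.   ]
t 0.1 at [ 214.6 -532.9  183.4] w 91.3 F [ 0.1 -0.3  0.1] q [-69.  18.  90.   0.  72.  -1.]
off [  93.5  -74.3 -458.9] rot [1.134e+02 1.000e-01 1.000e-01]
jaw ang -68.1 x [-0.001  0.001 -1.   ]
```

```bash
python3 -m handwheel '{"gripper":[0,0,0,0,0],"offset":[[0,-3,-20],[0,-9,-55],[0,-15,-92],[0,-21,-130],[0,-27,-165]],"rot":[[-5,0,0],[-11,0,0],[-17,0,0],[-23,0,0],[-29,0,0]]}'
python3 - <<'E'
from h import *
go([612.5,-292.5,100],Rt(-1.5))
E
```

```text
time_s: 0.52
ee_pos: [359.0, -445.4, 183.7]
ee_rot: [-124.3, 90.0, 106.9]
force: [0.6, -1.3, 0.4]
gripper_width: 91.0
t 0.52 at [ 359.  -445.4  183.7] w 91.0 F [ 0.6 -1.3  0.4] q [-52.  18.  90.   0.  72. -14.]
off [  83.8  101.9 -278. ] rot [-37.3  -0.    0. ]
jaw ang -38.8 x [-0.     0.001 -1.   ]
```

```bash
python3 -m handwheel '{"gripper":[0,0,0,0,0],"offset":[[0,13,-36],[0,26,-72],[0,39,-108],[0,52,-144],[0,65,-180]],"rot":[[-6,0,0],[-12,0,0],[-18,0,0],[-24,0,0],[-30,0,0]]}'
python3 - <<'E'
from h import *
go([612.5,-292.5,100],Rt(-1.5))
E
```

```text
time_s: 0.93
ee_pos: [522.9, -346.5, 183.8]
ee_rot: [-102.9, 90.0, 158.4]
force: [0.2, -0.4, -0.4]
gripper_width: 91.2
t 0.93 at [ 522.9 -346.5  183.8] w 91.2 F [ 0.2 -0.4 -0.4] q [-35.  23.  82.  -0.  75. -26.]
off [ 83.7  80.4 -67. ] rot [-7.3 -0.   0. ]
jaw ang -8.8 x [-0.001  0.    -1.   ]
```

```bash
python3 -m handwheel '{"gripper":[0,0,0,0,0],"offset":[[10,27,-22],[30,54,-45],[55,80,-67],[75,80,-67],[83,80,-67]],"rot":[[-3,0,0],[-6,0,0],[-7.3,0,0],[-7.3,0,0],[-7.3,0,0]]}'
python3 - <<'E'
from h import *
go([612.5,-292.5,18],Rt(-1.5))
for n in("side","top"): cv2.imwrite(f"pics/{n}1.png",cv2.cvtColor(grab_frame(n),cv2.COLOR_RGB2BGR))
s=cv2.imread('pics/side1.png');t=cv2.imread('pics/top1.png')
cv2.imwrite('pics/a1.png',np.hstack([cv2.resize(t[140:240,360:460],(400,400),interpolation=cv2.INTER_CUBIC),cv2.resize(s[110:210,240:340],(400,400),interpolation=cv2.INTER_CUBIC)]))
E
```

```text
time_s: 1.35
ee_pos: [610.5, -291.8, 96.6]
ee_rot: [-113.8, 89.6, 154.6]
force: [-1.0, 0.2, -0.3]
gripper_width: 91.1
t 1.35 at [ 610.5 -291.8   96.6] w 91.1 F [-1.   0.2 -0.3] q [-27.  31.  82.  -0.  68. -25.]
off [78.6  2.5  0.9] rot [-0.1 -0.2  0.4]
jaw ang -1.6 x [-0.006  0.003 -1.   ]
```

View pics/a1.png

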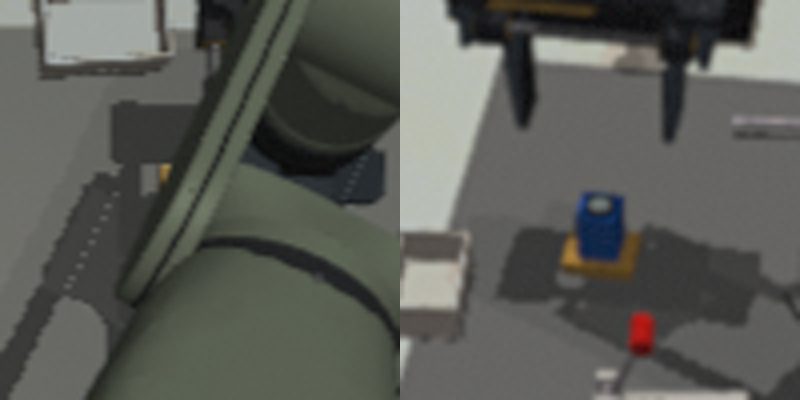

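The side crop shows the open jaws straddling the blue module along x, with the module at crop (600,240), i.e. side (290,170). Descend.

```bash
python3 -m handwheel '{"gripper":[0,0,0,0,0],"offset":[[20,2,1],[40,2,1],[60,2,1],[75,2,1],[80,2,1]],"rot":[[0,0,0],[0,0,0],[0,0,0],[0,0,0],[0,0,0]]}'
python3 - <<'E'
from h import *
go([612.5,-292.5,16.5],Rt(-1.5))
E
python3 -m handwheel '{"gripper":[0.3,0.6,1,1,1],"offset":[[0,0,0],[0,0,0],[0,0,0],[0,0,0],[0,0,0]],"rot":[[0,0,0],[0,0,0],[0,0,0],[0,0,0],[0,0,0]]}' 20
python3 - <<'E'
from h import *
go([612.5,-292.5,120],Rt(-1.5))
E
```

```text
time_s: 1.87
ee_pos: [611.6, -296.3, 20.5]
ee_rot: [-106.3, 89.9, 161.8]
force: [-1.0, -0.1, 0.0]
gripper_width: 91.5
t 1.87 at [ 611.6 -296.3   20.5] w 91.5 F [-1.  -0.1  0. ] q [-27.  35.  87.  -0.  59. -25.]
off [ 4.   0.8 -3.8] rot [-0.4 -0.   0.1]
jaw ang -1.9 x [-0.002  0.001 -1.   ]
time_s: 2.28
ee_pos: [613.8, -295.8, 22.5]
ee_rot: [63.1, 89.9, -28.6]
force: [0.1, -0.1, -0.1]
gripper_width: 61.0
t 2.28 at [ 613.8 -295.8   22.5] w 61.0 F [ 0.1 -0.1 -0.1] q [-27.  35.  87.  -0.  59. -25.]
off [-97.5  -1.2  -3.2] rot [-0.3  0.1 -0.1]
jaw ang -1.8 x [ 0.002 -0.001 -1.   ]
```

```bash
python3 -m handwheel '{"gripper":[0.3,0.3,0.3,0.3,0.3],"offset":[[2,-1,-2],[5,-1,-3],[5,-1,-3],[5,-1,-3],[5,-1,-3]],"rot":[[0,0,0],[0,0,0],[0,0,0],[0,0,0],[0,0,0]]}'
python3 - <<'E'
from h import *
go([612.5,-292.5,16.5],Rt(-1.5))
E
```

```text
time_s: 2.7
ee_pos: [612.3, -292.3, 16.0]
ee_rot: [-81.7, 90.0, -173.4]
force: [-0.2, -0.3, -1.0]
gripper_width: 63.9
t 2.7 at [ 612.3 -292.3   16. ] w 63.9 F [-0.2 -0.3 -1. ] q [-26.  35.  87.  -0.  58. -25.]
off [-0.5  0.2  0.2] rot [-0.3  0.   0. ]
jaw ang -1.8 x [-0. -0. -1.]
```

```bash
for i in 1 2; do python3 -m handwheel '{"gripper":[1,1,1,1,1],"offset":[[0,0,0],[0,0,0],[0,0,0],[0,0,0],[0,0,0]],"rot":[[0,0,0],[0,0,0],[0,0,0],[0,0,0],[0,0,0]]}' 25;done
```

```text
time_s: 3.12
ee_pos: [612.3, -292.5, 16.2]
ee_rot: [34.9, 90.0, -56.8]
force: [0.7, 0.1, -0.2]
gripper_width: 33.4
time_s: 3.53
ee_pos: [612.5, -292.5, 16.3]
ee_rot: [59.7, 90.0, -32.0]
force: [1.0, 0.4, -0.3]
gripper_width: 29.8
```

```bash
python3 -m handwheel '{"gripper":[1,1,1,1,1],"offset":[[-10,0,0],[-30,0,0],[-60,0,0],[-90,0,0],[-120,0,0]],"rot":[[0,0,0],[0,0,0],[0,0,0],[0,0,0],[0,0,0]]}'
python3 -m handwheel '{"gripper":[1,1,1],"offset":[[-20,0,0],[-35,0,0],[-35,0,0]],"rot":[[0,0,0],[0,0,0],[0,0,0]]}'
python3 - <<'E'
from h import *
go([531.5,-73.4,160],Rt(7.5))
cv2.imwrite(f"pics/side2.png",cv2.cvtColor(grab_frame('side'),cv2.COLOR_RGB2BGR)[60:260,220:420].repeat(3,0).repeat(3,1))
E
```

```text
time_s: 3.95
ee_pos: [611.6, -292.1, 137.6]
ee_rot: [-111.3, 89.9, 156.9]
force: [0.3, -1.4, -1.2]
gripper_width: 29.7
time_s: 4.2
ee_pos: [613.9, -293.2, 175.9]
ee_rot: [64.8, 89.6, -26.9]
force: [0.5, -1.1, -1.3]
gripper_width: 29.5
t 4.2 at [ 613.9 -293.2  175.9] w 29.5 F [ 0.5 -1.1 -1.3] q [-26.  28.  75.  -0.  76. -25.]
off [  14.6  -89.2 -217.2] rot [-9.3  0.2 -0.4]
jaw ang -1.8 x [ 0.007 -0.003 -1.   ]
```

View pics/side2.png

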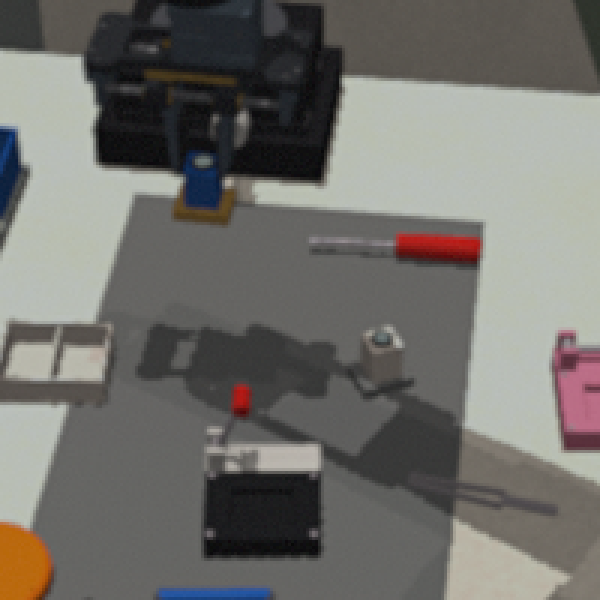

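The module hangs upright in the jaws at picture (203,190), i.e. side (288,123). Carry it at this height to above the pocket.

```bash
python3 -m handwheel '{"gripper":[1,1,1,1,1],"offset":[[0,-8,-20],[0,-20,-50],[0,-33,-82],[0,-46,-114],[0,-58,-145]],"rot":[[-1,0,0],[-3,0,0],[-5,0,0],[-7,0,0],[-9,0,0]]}'
python3 - <<'E'
from h import *
go([531.5,-73.4,160],Rt(7.5))
E
```

```text
time_s: 4.67
ee_pos: [556.5, -144.0, 169.1]
ee_rot: [-114.2, 89.8, 163.1]
force: [0.2, 0.3, -1.1]
gripper_width: 29.5
t 4.67 at [ 556.5 -144.   169.1] w 29.5 F [ 0.2  0.3 -1.1] q [-16.  19.  91.   0.  70. -23.]
off [  9.3 -15.8 -73.2] rot [-0.2 -0.1  0.2]
jaw ang 7.3 x [-0.004  0.001 -1.   ]
```

```bash
python3 -m handwheel '{"gripper":[1,1,1,1,1],"offset":[[0,-7,-28],[0,-13,-55],[3,-16,-70],[9,-16,-73],[9,-16,-73]],"rot":[[0,0,0],[0,0,0],[0,0,0],[0,0,0],[0,0,0]]}'
python3 -m handwheel '{"gripper":[1,1],"offset":[[0,0,0],[0,0,0]],"rot":[[0,0,0],[0,0,0]]}'
python3 - <<'E'
from h import *
go([531.5,-73.4,80],Rt(7.5))
E
```

```text
time_s: 5.08
ee_pos: [532.5, -74.7, 160.2]
ee_rot: [-95.5, 89.8, -178.2]
force: [-0.0, -0.6, -1.4]
gripper_width: 29.4
time_s: 5.25
ee_pos: [534.2, -76.4, 161.6]
ee_rot: [-43.6, 90.0, -126.4]
force: [0.2, 0.6, -1.4]
gripper_width: 29.5
t 5.25 at [534.2 -76.4 161.6] w 29.5 F [ 0.2  0.6 -1.4] q [ -9.  16.  96.  -0.  68. -16.]
off [81.6 -2.2 -3.4] rot [-0.3  0.   0. ]
jaw ang 7.2 x [-0.    -0.001 -1.   ]
```

```bash
python3 -m handwheel '{"gripper":[1,1,1,1,1],"offset":[[15,-2,-3],[45,-2,-3],[75,-2,-3],[100,-2,-3],[106,-2,-3]],"rot":[[0,0,0],[0,0,0],[0,0,0],[0,0,0],[0,0,0]]}'
python3 -m handwheel '{"gripper":[1,1],"offset":[[0,0,0],[0,0,0]],"rot":[[0,0,0],[0,0,0]]}'
python3 - <<'E'
from h import *
go([531.5,-73.4,42],Rt(7.5))
for n,b in(("side",(270,170,350,250)),("top",(290,180,370,260))):
    im=cv2.cvtColor(grab_frame(n),cv2.COLOR_RGB2BGR); cv2.imwrite(f"pics/{n}3.png",im)
    x0,y0,x1,y1=b; cv2.imwrite(f"pics/z{n}3.png",cv2.resize(im[y0:y1,x0:x1],None,fx=5,fy=5,interpolation=cv2.INTER_CUBIC))
cv2.imwrite('pics/z3.png',np.hstack([cv2.imread('pics/zside3.png'),cv2.imread('pics/ztop3.png')]))
E
```

```text
time_s: 5.67
ee_pos: [528.7, -73.3, 52.2]
ee_rot: [-103.4, 89.6, 173.8]
force: [-0.7, 0.1, -2.5]
gripper_width: 29.3
time_s: 5.83
ee_pos: [532.5, -73.4, 56.9]
ee_rot: [67.9, 89.9, -14.9]
force: [0.5, 0.2, -1.0]
gripper_width: 29.4
t 5.83 at [532.5 -73.4  56.9] w 29.4 F [ 0.5  0.2 -1. ] q [ -9.  21. 105.  -0.  53. -16.]
off [14.9 -1.  -0.1] rot [-0.3  0.  -0.1]
jaw ang 7.2 x [ 0.001 -0.    -1.   ]
```

View pics/z3.png

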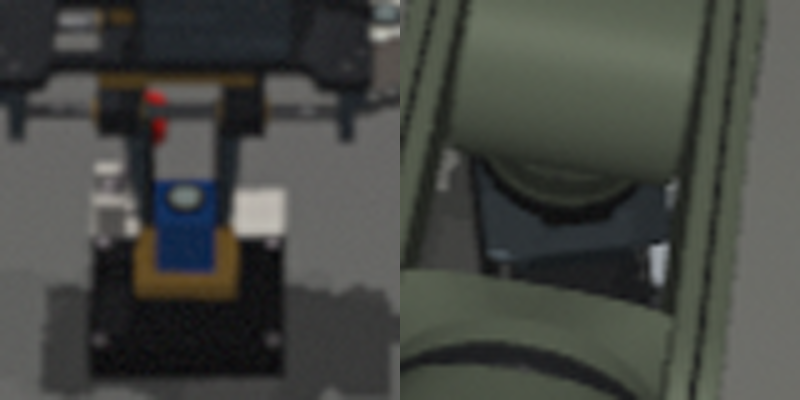

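Run:
```python
from h import *
g=lambda x,y:(270+x/5-.4,170+y/5-.4)
print('lens',plane('side',*g(185,196),92.5))
for q,z in(((134,278),53),((239,280),53),((134,297),41),((238,300),41),((153,183),90.5),((215,183),90.5)): print(q,plane('side',*g(*q),z).round(1))
for q in((98,240),(272,240),(99,340),(272,340)): print('screw',plane('side',*g(*q),24).round(1))
# expected corners
c=np.array([531.5,-73.4]);a=np.radians(7.5);X=np.array([np.cos(a),np.sin(a)]);Y=np.array([-X[1],X[0]])
for sx in(1,-1): print(c+sx*25*X+20*Y)
# redo with top-only mask of front edge
im=cv2.imread('pics/side3.png');hsv=cv2.cvtColor(im,cv2.COLOR_BGR2HSV)
m=cv2.inRange(hsv,(10,80,30),(35,255,255))[212:232,294:322]
print(m//255)
```

```text
lens [532.10711864 -73.73661153  92.5       ]
(134, 278) [555.3 -51.9  53. ]
(239, 280) [503.  -57.5  53. ]
(134, 297) [555.3 -50.   41. ]
(238, 300) [503.2 -54.9  41. ]
(153, 183) [549.6 -82.6  90.5]
(215, 183) [519.  -86.7  90.5]
screw [ 583.2 -102.8   24. ]
screw [ 493.6 -114.8   24. ]
screw [571.1 -34.   24. ]
screw [484.7 -45.6  24. ]
[553.67559769 -50.30794797]
[504.10335462 -56.83425758]
[[0 0 0 0 0 0 0 0 0 0 0 0 0 0 0 0 0 0 0 0 0 0 0 0 0 0 0 0]
 [0 0 0 0 0 0 0 0 0 0 0 0 0 0 0 0 0 0 0 0 0 0 0 0 0 0 0 0]
 [0 0 0 0 0 0 0 0 0 0 0 0 0 0 0 0 0 0 0 0 0 0 0 0 0 0 0 0]
 [0 0 0 0 0 1 0 0 0 0 0 0 0 0 0 0 0 0 0 0 1 1 0 0 0 0 0 0]
 [0 0 0 0 1 1 1 0 0 0 0 0 0 0 0 0 0 0 0 1 1 1 1 0 0 0 0 0]
 [0 0 0 0 1 1 1 0 0 0 0 0 0 0 0 0 0 0 0 1 1 1 1 0 0 0 0 0]
 [0 0 0 1 1 1 1 0 0 0 0 0 0 0 0 0 0 0 0 1 1 1 1 1 0 0 0 0]
 [0 0 1 1 1 1 1 0 0 0 0 0 0 0 0 0 0 0 0 1 1 1 1 1 1 0 0 0]
 [0 0 1 1 1 1 1 0 0 0 0 0 0 0 0 0 0 0 0 1 1 1 1 1 1 0 0 0]
 [0 0 1 1 1 1 1 0 0 0 0 0 0 0 0 0 0 0 0 1 1 1 1 1 0 0 0 0]
 [0 0 1 1 1 1 1 0 0 0 0 0 0 0 0 0 0 0 0 1 1 1 1 1 1 0 0 0]
 [0 0 1 1 1 1 1 0 0 0 0 0 0 0 0 0 0 0 0 1 1 1 1 1 1 0 0 0]
 [0 0 1 1 1 1 1 1 0 0 0 0 0 0 0 0 0 0 0 1 1 1 1 1 0 0 0 0]
 [0 0 1 1 1 1 1 1 1 1 1 1 1 1 1 1 1 1 1 1 1 1 1 1 0 0 0 0]
 [0 0 1 1 1 1 1 1 1 1 1 1 1 1 1 1 1 1 1 1 1 1 1 1 0 0 0 0]
 [0 0 1 1 1 1 1 1 1 1 1 1 1 1 1 1 1 1 1 1 1 1 1 1 0 0 0 0]
 [0 0 0 1 1 1 1 1 1 1 1 1 1 1 1 1 1 1 1 1 1 1 1 1 0 0 0 0]
 [0 0 0 1 1 1 1 1 1 1 1 1 1 1 1 1 1 1 1 1 1 1 1 1 0 0 0 0]
 [0 0 0 0 0 0 0 0 0 0 0 0 0 0 0 0 0 1 1 0 0 0 0 0 0 0 0 0]
 [0 0 0 0 0 0 0 0 0 0 0 0 0 0 0 0 0 0 0 0 0 0 0 0 0 0 0 0]]
```

```bash
python3 -m handwheel '{"gripper":[1,1,1,1,1],"offset":[[4,0,0],[8,0,0.4],[12,0,0.4],[15,0,0.4],[15,0,0.4]],"rot":[[0,0,0],[0.3,0,0],[0.3,0,0],[0.3,0,0],[0.3,0,0]]}'
python3 -m handwheel '{"gripper":[1,1,1,1,1],"offset":[[1,0,0],[2,0,0],[4,0,0],[4,0,0],[4,0,0]],"rot":[[0,0,0],[0,0,0],[0,0,0],[0,0,0],[0,0,0]]}'
python3 - <<'E'
from h import *
go([532.4,-73.8,30],Rt(7.5))
E
```

```text
time_s: 6.35
ee_pos: [530.8, -72.9, 40.5]
ee_rot: [-100.7, 89.9, 176.3]
force: [-0.9, 0.0, -1.0]
gripper_width: 29.7
time_s: 6.77
ee_pos: [531.3, -72.9, 37.1]
ee_rot: [-81.0, 90.0, -164.0]
force: [0.0, 0.2, -1.8]
gripper_width: 29.6
t 6.77 at [531.3 -72.9  37.1] w 29.6 F [ 0.   0.2 -1.8] q [ -9.  23. 106.  -0.  51. -16.]
off [7.1 0.9 1. ] rot [-0.6  0.   0. ]
jaw ang 6.9 x [-0. -0. -1.]
```

```bash
python3 -m handwheel '{"gripper":[1,1,1,1,1],"offset":[[1,0.3,0.3],[2,0.3,0.3],[4,0.3,0.3],[4,0.3,0.3],[4,0.3,0.3]],"rot":[[-0.4,0,0],[-0.4,0,0],[-0.4,0,0],[-0.4,0,0],[-0.4,0,0]]}'
python3 -m handwheel '{"gripper":[1,1,1,1,1],"offset":[[1,0,0],[2,0,0],[3,0,0],[3,0,0],[3,0,0]],"rot":[[0,0,0],[0,0,0],[0,0,0],[0,0,0],[0,0,0]]}'
python3 - <<'E'
from h import *
go([532.4,-73.8,30],Rt(7.5))
E
```

```text
time_s: 7.18
ee_pos: [531.6, -73.2, 33.0]
ee_rot: [-92.0, 90.0, -174.7]
force: [-0.2, 0.2, -1.7]
gripper_width: 29.2
time_s: 7.6
ee_pos: [531.8, -73.2, 30.2]
ee_rot: [43.2, 90.0, -39.4]
force: [-0.2, 0.8, -0.6]
gripper_width: 29.9
t 7.6 at [531.8 -73.2  30.2] w 29.9 F [-0.2  0.8 -0.6] q [ -9.  23. 107.  -0.  50. -16.]
off [0.2 0.5 0.6] rot [-0.2  0.  -0. ]
jaw ang 7.3 x [ 0. -0. -1.]
```

```bash
python3 -m handwheel '{"gripper":[1,1,1],"offset":[[1,0,0],[1,0,0],[1,0,0]],"rot":[[0,0,0],[0,0,0],[0,0,0]]}'
python3 -m handwheel '{"gripper":[0.4,0.4,0.4,0.4,0.4],"offset":[[0,0,0],[0,0,0],[0,0,0],[0,0,0],[0,0,0]],"rot":[[0,0,0],[0,0,0],[0,0,0],[0,0,0],[0,0,0]]}'
python3 -m handwheel '{"gripper":[0.3,0.3,0.3,0.3,0.3],"offset":[[-10,0,0],[-30,0,0],[-60,0,0],[-95,0,0],[-130,0,0]],"rot":[[0,0,0],[0,0,0],[0,0,0],[0,0,0],[0,0,0]]}'
python3 - <<'E'
from h import *
go([532.4,-73.8,30],Rt(7.5))
for n,b in(("side",(270,170,350,250)),("top",(290,180,370,260))):
    im=cv2.cvtColor(grab_frame(n),cv2.COLOR_RGB2BGR); cv2.imwrite(f"pics/{n}4.png",im)
    x0,y0,x1,y1=b; cv2.imwrite(f"pics/z{n}4.png",cv2.resize(im[y0:y1,x0:x1],None,fx=5,fy=5,interpolation=cv2.INTER_CUBIC))
cv2.imwrite('pics/z4.png',np.hstack([cv2.imread('pics/zside4.png'),cv2.imread('pics/ztop4.png')]))
E
```

```text
time_s: 7.85
ee_pos: [532.0, -73.2, 30.1]
ee_rot: [69.6, 90.0, -13.1]
force: [-0.5, 0.5, 5.6]
gripper_width: 29.3
time_s: 8.27
ee_pos: [531.7, -73.2, 29.0]
ee_rot: [-73.8, 90.0, -156.5]
force: [0.0, -0.3, -0.5]
gripper_width: 54.7
time_s: 8.68
ee_pos: [531.2, -73.2, 160.9]
ee_rot: [-100.5, 90.0, 176.8]
force: [1.4, -0.8, -0.8]
gripper_width: 64.0
t 8.68 at [531.2 -73.2 160.9] w 64.0 F [ 1.4 -0.8 -0.8] q [ -9.  16.  97.  -0.  67. -16.]
off [130.9   1.2   0.8] rot [-0.2 -0.   0. ]
jaw ang 7.3 x [-0.001  0.    -1.   ]
```

View pics/z4.png

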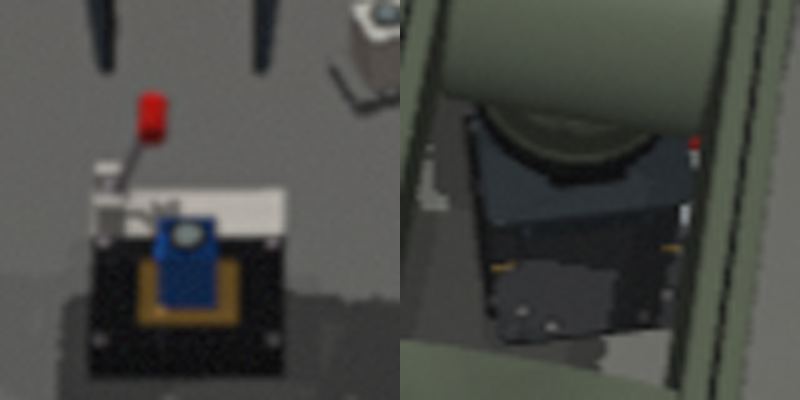

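The side crop shows the foot flush in the pocket at (190,290), the module upright and released, and the lever untouched with its knob at (152,118). Next, move to the +x side of the knob with the fingers shut.

```bash
python3 - <<'E'
from h import *
go([588.9,-122.6,161],Rt(7.5))
E
python3 -m handwheel '{"gripper":[1,1,1,1,1],"offset":[[0,13,14],[0,26,28],[0,39,42],[0,51,56],[0,51,56]],"rot":[[0,0,0],[0,0,0],[0,0,0],[0,0,0],[0,0,0]]}' 30
python3 -m handwheel '{"gripper":[1,1,1,1,1],"offset":[[0,0,0],[0,0,0],[0,0,0],[0,0,0],[0,0,0]],"rot":[[0,0,0],[0,0,0],[0,0,0],[0,0,0],[0,0,0]]}'
python3 - <<'E'
from h import *
go([588.9,-122.6,78],Rt(7.5))
E
```

```text
t 8.78 at [535.9 -73.9 166. ] w 63.7 F [-0.1 -0.5 -0.3] q [ -9.  16.  96.  -0.  67. -16.]
off [ 5.8 46.3 55.1] rot [-0.2  0.2 -0.7]
jaw ang 7.3 x [ 0.013 -0.002 -1.   ]
time_s: 9.2
ee_pos: [591.4, -124.2, 158.6]
ee_rot: [39.9, 89.9, -42.9]
force: [-0.2, 0.7, 0.4]
gripper_width: 33.2
time_s: 9.62
ee_pos: [589.0, -121.7, 159.4]
ee_rot: [-104.8, 90.0, 172.6]
force: [0.3, 0.3, -0.5]
gripper_width: 1.3
t 9.62 at [ 589.  -121.7  159.4] w 1.3 F [ 0.3  0.3 -0.5] q [-13.  22.  88.  -0.  70. -20.]
off [81.4 -0.2  0.9] rot [-0.1 -0.   0. ]
jaw ang 7.4 x [-0.  0. -1.]
```

```bash
python3 -m handwheel '{"gripper":[1,1,1,1,1],"offset":[[20,0,1],[40,0,1],[60,0,1],[75,0,1],[81,0,1]],"rot":[[0,0,0],[0,0,0],[0,0,0],[0,0,0],[0,0,0]]}'
python3 -m handwheel '{"gripper":[1,1,1],"offset":[[0,0,0],[0,0,0],[0,0,0]],"rot":[[0,0,0],[0,0,0],[0,0,0]]}'
python3 - <<'E'
from h import *
go([588.9,-122.6,78],Rt(7.5))
im=cv2.cvtColor(grab_frame('side'),cv2.COLOR_RGB2BGR); cv2.imwrite("pics/s5.png",cv2.resize(im[150:250,260:360],None,fx=5,fy=5,interpolation=cv2.INTER_CUBIC))
E
```

```text
time_s: 10.03
ee_pos: [587.9, -122.6, 76.0]
ee_rot: [-110.0, 89.8, 167.4]
force: [-0.2, -0.7, 0.2]
gripper_width: 0.5
time_s: 10.28
ee_pos: [590.5, -123.4, 79.5]
ee_rot: [68.9, 89.9, -13.8]
force: [0.0, -0.6, 0.2]
gripper_width: 0.8
t 10.28 at [ 590.5 -123.4   79.5] w 0.8 F [ 0.  -0.6  0.2] q [-13.  25.  95.  -0.  60. -20.]
off [ 1.4 -1.5 -1. ] rot [-0.2  0.1 -0.1]
jaw ang 7.3 x [ 0.002 -0.001 -1.   ]
```

View pics/s5.png

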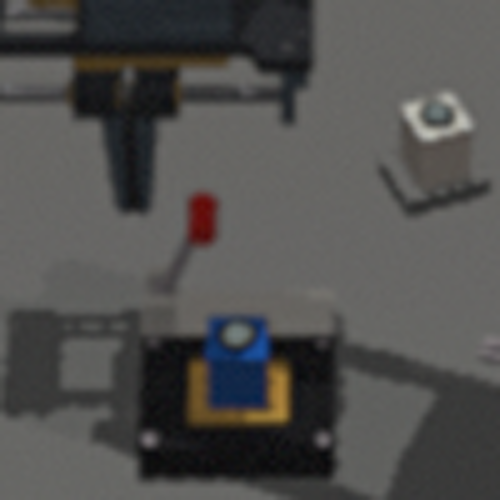

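```bash
python3 -m handwheel '{"gripper":[1,1,1,1,1],"offset":[[0,-8,0],[0,-16,0],[0,-22,0],[0,-28,0],[0,-34,0]],"rot":[[0,0,0],[0,0,0],[0,0,0],[0,0,0],[0,0,0]]}'
python3 -m handwheel '{"gripper":[1,1,1],"offset":[[2,-4,0],[3,-8,0],[3,-8,0]],"rot":[[0,0,0],[0,0,0],[0,0,0]]}'
python3 - <<'E'
from h import *
go([588.9,-122.6,78],Rt(7.5))
im=cv2.cvtColor(grab_frame('side'),cv2.COLOR_RGB2BGR); cv2.imwrite("pics/s6.png",cv2.resize(im[150:250,260:360],None,fx=5,fy=5,interpolation=cv2.INTER_CUBIC))
E
```

```text
time_s: 10.75
ee_pos: [555.0, -127.7, 78.4]
ee_rot: [32.6, 90.0, -50.1]
force: [0.7, -0.0, -0.1]
gripper_width: 0.3
time_s: 11.0
ee_pos: [546.8, -128.6, 74.8]
ee_rot: [-106.5, 89.9, 170.8]
force: [-0.6, 1.0, -0.2]
gripper_width: 0.1
t 11.0 at [ 546.8 -128.6   74.8] w 0.1 F [-0.6  1.  -0.2] q [-14.  22. 100.  -0.  57. -22.]
off [-3.2 42.5 -0.6] rot [-0.2 -0.   0.1]
jaw ang 7.3 x [-0.001  0.    -1.   ]
```

View pics/s6.png

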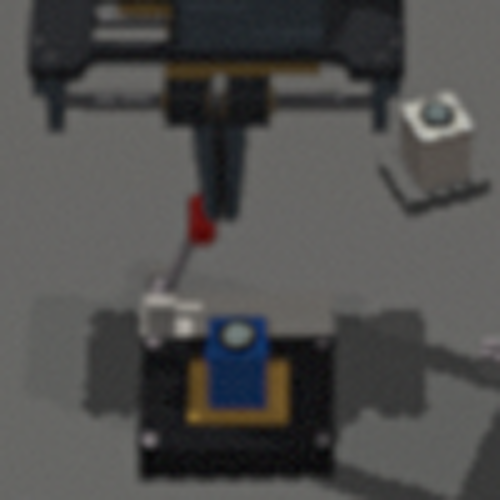

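Run:
```python
from h import *
print('tip exp',proj('side',state()['ee_pos']))
print('tip seen',260+223/5,150+215/5)
im=cv2.cvtColor(grab_frame('side'),cv2.COLOR_RGB2BGR)
for y in(-100,-128,-160): print(y,proj('side',[547,y,75]),proj('side',[556,y,92]))
cv2.imwrite("pics/s6b.png",cv2.resize(im[175:215,285:325],None,fx=14,fy=14,interpolation=cv2.INTER_CUBIC))
im=cv2.cvtColor(grab_frame('top'),cv2.COLOR_RGB2BGR)
cv2.imwrite("pics/t6b.png",cv2.resize(im[150:270,270:390],None,fx=5,fy=5,interpolation=cv2.INTER_CUBIC))
```

```text
tip exp (np.float64(303.91819907020476), np.float64(197.911847879065))
tip seen 304.6 193.0
-100 (np.float64(302.4040103143386), np.float64(205.78443897074186)) (np.float64(298.71645823874303), np.float64(200.65399961452684))
-128 (np.float64(304.06306028966253), np.float64(198.09660863041375)) (np.float64(300.4322730436546), np.float64(192.97056535064033))
-160 (np.float64(305.9112277806254), np.float64(189.5324313468101)) (np.float64(302.34331155642604), np.float64(184.41291755170383))
```

View pics/s6b.png

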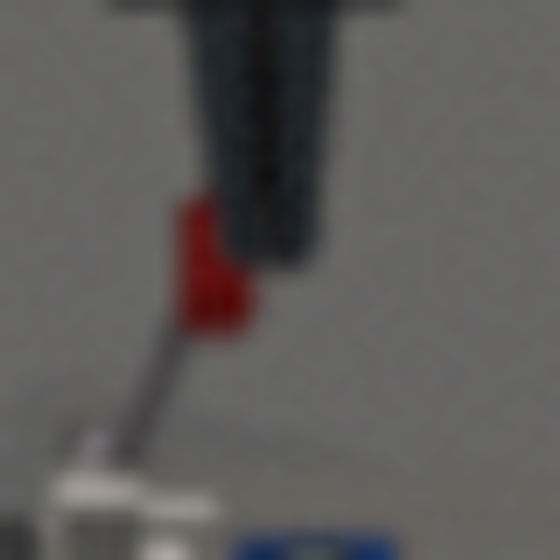

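View pics/t6b.png

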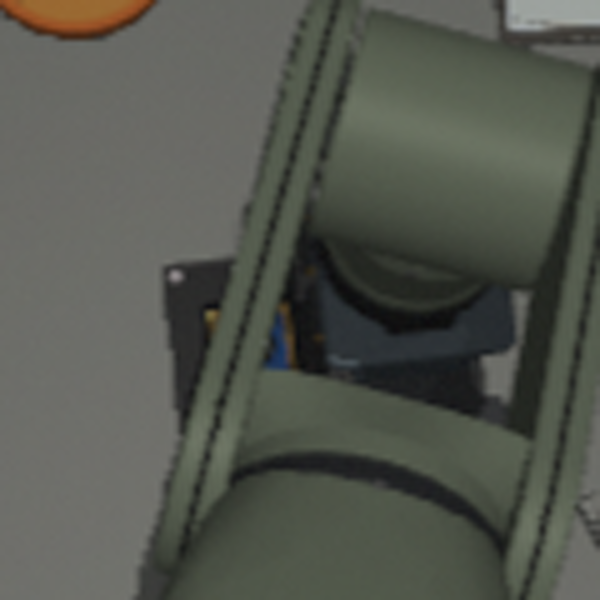

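Run:
```python
from h import *
print(state()['ee_pos'],state()['force'])
print('pic1: seen mid (289,143)',[np.round(proj('side',[610.5,-291.8+d,96.6]),1) for d in(-16,0,16)])
print('pic5: seen 286.6,192.4',[np.round(proj('side',[590.5,-123.4+d,79.5]),1) for d in(-16,0,16)])
print('pic4: seen (290.6+..)/  103->290.6, 263->322.6, v 184.5',[np.round(proj('side',[531.2,-73.2+d,160.9]),1) for d in(-16,0,16)])
print('z sens',proj('side',[590.5,-123.4,89.5]))
```

```text
[ 548.20177271 -128.6455575    75.1297619 ] [-0.26179739  0.09986332 -0.30447814]
pic1: seen mid (289,143) [array([290.8, 144.7]), array([289.8, 148.5]), array([288.9, 152.3])]
pic5: seen 286.6,192.4 [array([288. , 192.2]), array([286.9, 196.5]), array([285.9, 200.9])]
pic4: seen (290.6+..)/  103->290.6, 263->322.6, v 184.5 [array([307.5, 184.3]), array([306.5, 188.9]), array([305.5, 193.5])]
z sens (np.float64(286.76068817067613), np.float64(193.67959912633853))
```

The zoomed view shows the fingertip passing in front of and above the knob, which is at side (300,194). The tip at (305,194) is about 4–5 px higher than the stated TCP projects, so the real tips end well above the stated TCP. I back off to the +x side, go lower, and check again.

```bash
python3 -m handwheel '{"gripper":[1,1,1,1,1],"offset":[[-10,10,0],[-10,22,0],[-10,34,0],[-10,45,0],[-10,45,0]],"rot":[[0,0,0],[0,0,0],[0,0,0],[0,0,0],[0,0,0]]}'
python3 -m handwheel '{"gripper":[1,1,1,1,1],"offset":[[10,0,0],[20,0,0],[27,0,0],[30,0,0],[30,0,0]],"rot":[[0,0,0],[0,0,0],[0,0,0],[0,0,0],[0,0,0]]}'
python3 - <<'E'
from h import *
go([588.9,-122.6,55],Rt(7.5))
im=cv2.cvtColor(grab_frame('side'),cv2.COLOR_RGB2BGR); cv2.imwrite("pics/s7.png",cv2.resize(im[165:225,265:325],None,fx=9,fy=9,interpolation=cv2.INTER_CUBIC))
E
```

```text
time_s: 11.57
ee_pos: [595.0, -122.7, 85.1]
ee_rot: [75.4, 89.9, -7.2]
force: [0.6, -0.2, -0.0]
gripper_width: 0.1
time_s: 11.98
ee_pos: [591.1, -122.7, 53.6]
ee_rot: [-109.1, 89.8, 168.2]
force: [-0.6, 0.4, -0.5]
gripper_width: 0.3
t 11.98 at [ 591.1 -122.7   53.6] w 0.3 F [-0.6  0.4 -0.5] q [-13.  27.  96.  -0.  57. -20.]
off [-1.4 -2.2 -0.4] rot [-0.2 -0.1  0.2]
jaw ang 7.3 x [-0.003  0.001 -1.   ]
```

View pics/s7.png

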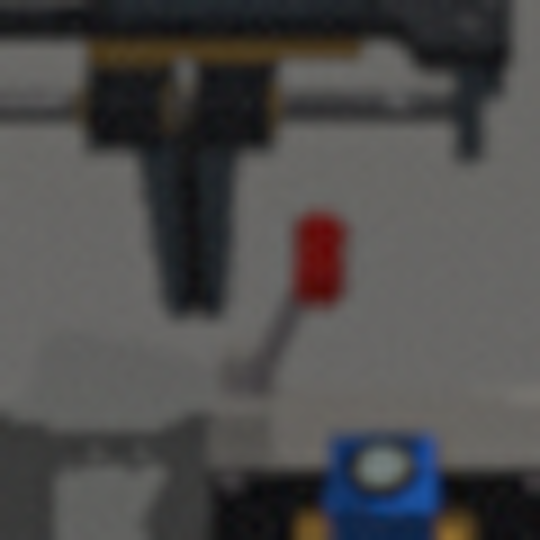

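```bash
python3 -m handwheel '{"gripper":[1,1,1,1,1],"offset":[[2,-8,0],[4,-16,0],[4,-21,0],[4,-26,0],[4,-31,0]],"rot":[[0,0,0],[0,0,0],[0,0,0],[0,0,0],[0,0,0]]}'
python3 -m handwheel '{"gripper":[1,1,1,1],"offset":[[1,-4,0],[2,-8,0],[3,-11,0],[3,-11,0]],"rot":[[0,0,0],[0,0,0],[0,0,0],[0,0,0]]}'
python3 - <<'E'
from h import *
go([588.9,-122.6,55],Rt(7.5))
im=cv2.cvtColor(grab_frame('side'),cv2.COLOR_RGB2BGR); cv2.imwrite("pics/s8.png",cv2.resize(im[165:225,265:325],None,fx=9,fy=9,interpolation=cv2.INTER_CUBIC))
E
```

```text
time_s: 12.45
ee_pos: [561.7, -127.0, 51.5]
ee_rot: [73.7, 89.9, -9.0]
force: [2.3, -0.2, -0.6]
gripper_width: 0.7
time_s: 12.78
ee_pos: [549.9, -128.3, 48.0]
ee_rot: [-97.1, 89.9, -179.7]
force: [-0.9, -0.5, 0.2]
gripper_width: 0.5
t 12.78 at [ 549.9 -128.3   48. ] w 0.5 F [-0.9 -0.5  0.2] q [-14.  24. 102.  -0.  54. -22.]
off [-7.1 39.4 -0.6] rot [-0.2 -0.   0.1]
jaw ang 7.3 x [-0.001 -0.    -1.   ]
```

View pics/s8.png

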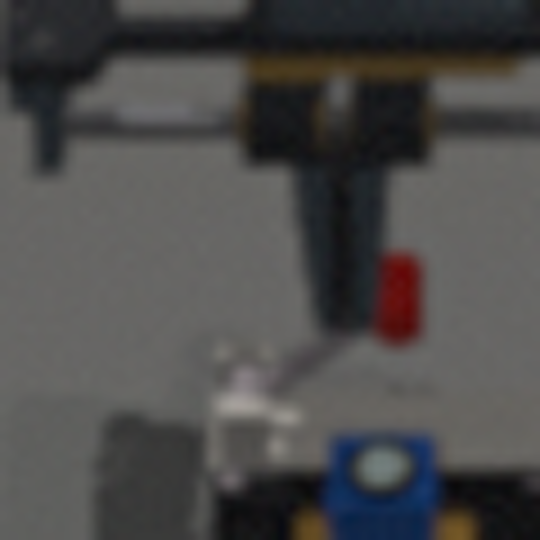

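The crop shows the lever pushed to about 45°, with the knob at side (309,198) and the tip on its +x side. Next: lift, step over the knob and press down.

```bash
python3 -m handwheel '{"gripper":[1,1,1,1,1],"offset":[[-15,3,0],[-45,3,0],[-50,-6,0],[-50,-16,0],[-50,-18,0]],"rot":[[0,0,0],[0,0,0],[0,0,0],[0,0,0],[0,0,0]]}'
python3 -m handwheel '{"gripper":[1,1,1,1,1],"offset":[[5,0,0],[13,0,0],[20,0,0],[26,0,0],[32,0,0]],"rot":[[0,0,0],[0,0,0],[0,0,0],[0,0,0],[0,0,0]]}'
python3 - <<'E'
from h import *
go([588.9,-122.6,55],Rt(7.5))
im=cv2.cvtColor(grab_frame('side'),cv2.COLOR_RGB2BGR); cv2.imwrite("pics/s9.png",cv2.resize(im[165:225,265:325],None,fx=9,fy=9,interpolation=cv2.INTER_CUBIC))
E
```

```text
time_s: 13.25
ee_pos: [530.5, -130.4, 97.7]
ee_rot: [-103.3, 89.9, 174.0]
force: [0.8, 1.0, -0.3]
gripper_width: 0.1
time_s: 13.67
ee_pos: [532.6, -130.3, 64.5]
ee_rot: [-110.7, 89.9, 166.6]
force: [-0.6, 0.1, -0.3]
gripper_width: 0.0
t 13.67 at [ 532.6 -130.3   64.5] w 0.0 F [-0.6  0.1 -0.3] q [-15.  22. 103.  -0.  55. -22.]
off [ 9.4 56.8 -0.5] rot [-0.2 -0.   0.1]
jaw ang 7.3 x [-0.002  0.    -1.   ]
```

View pics/s9.png

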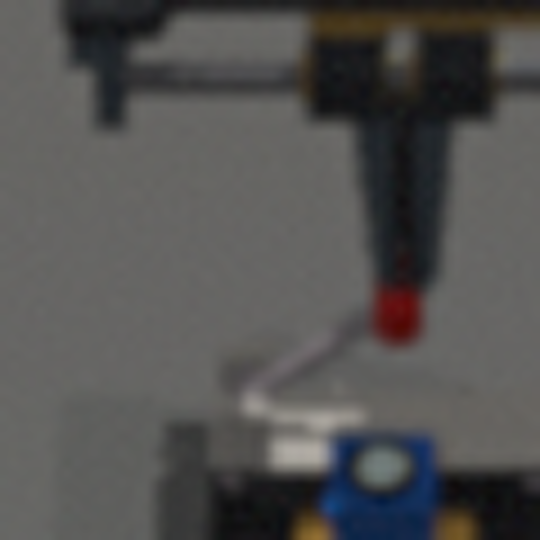

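```bash
python3 -m handwheel '{"gripper":[1,1,1,1,1],"offset":[[6,-3,0],[12,-6,0],[18,-8,0],[24,-10,0],[28,-11,0]],"rot":[[0,0,0],[0,0,0],[0,0,0],[0,0,0],[0,0,0]]}'
python3 -m handwheel '{"gripper":[1,1,1,1],"offset":[[3,-1,0],[6,-1,0],[8,-1,0],[8,-1,0]],"rot":[[0,0,0],[0,0,0],[0,0,0],[0,0,0]]}'
python3 - <<'E'
from h import *
go([588.9,-122.6,55],Rt(7.5))
im=cv2.cvtColor(grab_frame('side'),cv2.COLOR_RGB2BGR); cv2.imwrite("pics/s10.png",cv2.resize(im[165:225,265:325],None,fx=9,fy=9,interpolation=cv2.INTER_CUBIC))
E
```

```text
time_s: 14.13
ee_pos: [515.5, -132.6, 37.0]
ee_rot: [-93.3, 89.3, -175.8]
force: [-13.6, -5.1, 8.3]
gripper_width: 0.2
time_s: 14.47
ee_pos: [518.3, -132.1, 29.0]
ee_rot: [-104.1, 89.7, 173.2]
force: [0.8, 0.2, -0.1]
gripper_width: 0.2
t 14.47 at [ 518.3 -132.1   29. ] w 0.2 F [ 0.8  0.2 -0.1] q [-16.  23. 107.  -0.  50. -23.]
off [-26.3  71.1  -0.5] rot [-0.2 -0.1  0.2]
jaw ang 7.3 x [-0.004  0.001 -1.   ]
```

View pics/s10.png

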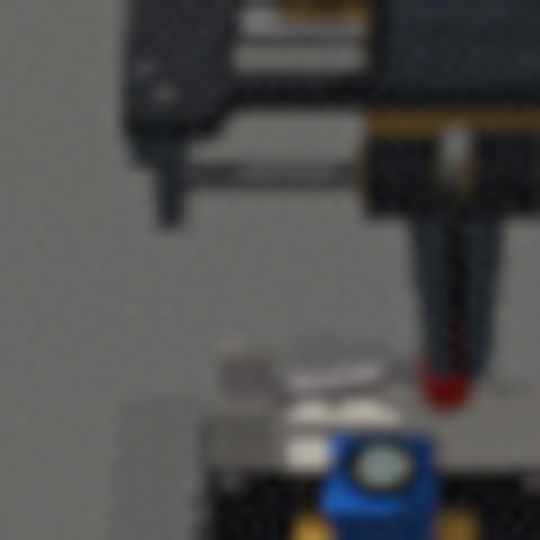

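```bash
python3 -m handwheel '{"gripper":[1,1,1,1],"offset":[[2,0,0],[4,0,0],[5,0,0],[5,0,0]],"rot":[[0,0,0],[0,0,0],[0,0,0],[0,0,0]]}'
python3 -m handwheel '{"gripper":[1,1,1,1],"offset":[[1,0,0],[2,0,0],[3,0,0],[3,0,0]],"rot":[[0,0,0],[0,0,0],[0,0,0],[0,0,0]]}'
python3 - <<'E'
from h import *
go([588.9,-122.6,55],Rt(7.5))
im=cv2.cvtColor(grab_frame('side'),cv2.COLOR_RGB2BGR); cv2.imwrite("pics/s11.png",cv2.resize(im[165:225,265:325],None,fx=9,fy=9,interpolation=cv2.INTER_CUBIC))
E
```

```text
time_s: 14.85
ee_pos: [521.4, -132.0, 24.9]
ee_rot: [66.7, 90.0, -16.0]
force: [-0.5, 1.0, -0.1]
gripper_width: 0.3
time_s: 15.18
ee_pos: [521.2, -132.0, 22.0]
ee_rot: [-64.8, 90.0, -147.5]
force: [-0.9, 0.3, 0.7]
gripper_width: 0.5
t 15.18 at [ 521.2 -132.    22. ] w 0.5 F [-0.9  0.3  0.7] q [-15.  24. 107.  -0.  49. -23.]
off [-33.   68.4  -0.7] rot [-0.2  0.   0. ]
jaw ang 7.3 x [-0. -0. -1.]
```

View pics/s11.png

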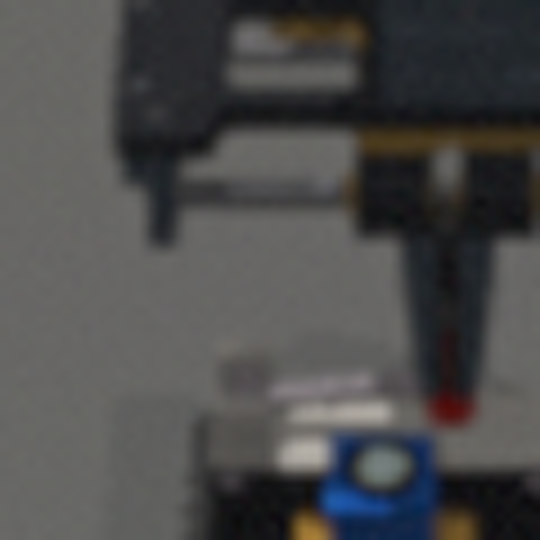

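```bash
python3 -m handwheel '{"gripper":[1,1,1,1],"offset":[[1,0,0],[2,0,0],[3,0,0],[3,0,0]],"rot":[[0,0,0],[0,0,0],[0,0,0],[0,0,0]]}'
python3 -m handwheel '{"gripper":[1,1,1,1],"offset":[[1,0,0],[2,0,0],[2,0,0],[2,0,0]],"rot":[[0,0,0],[0,0,0],[0,0,0],[0,0,0]]}'
python3 -m handwheel '{"gripper":[1,1,1,1],"offset":[[1,0,0],[2,0,0],[2,0,0],[2,0,0]],"rot":[[0,0,0],[0,0,0],[0,0,0],[0,0,0]]}'
```

```text
time_s: 15.57
ee_pos: [521.1, -132.1, 18.9]
ee_rot: [-90.0, 90.0, -172.6]
force: [-0.2, -0.1, 0.7]
gripper_width: 0.3
time_s: 15.9
ee_pos: [521.2, -132.0, 17.1]
ee_rot: [69.1, 90.0, -13.5]
force: [0.1, -0.1, 0.1]
gripper_width: 0.2
time_s: 16.23
ee_pos: [521.2, -132.0, 15.1]
ee_rot: [53.3, 90.0, -29.4]
force: [0.6, 0.2, 0.1]
gripper_width: 0.4
```

Run:
```python
from h import *
im=cv2.cvtColor(grab_frame('side'),cv2.COLOR_RGB2BGR); cv2.imwrite("pics/s12.png",cv2.resize(im[175:225,280:330],None,fx=11,fy=11,interpolation=cv2.INTER_CUBIC))
```

```text
(no output)
```

View pics/s12.png

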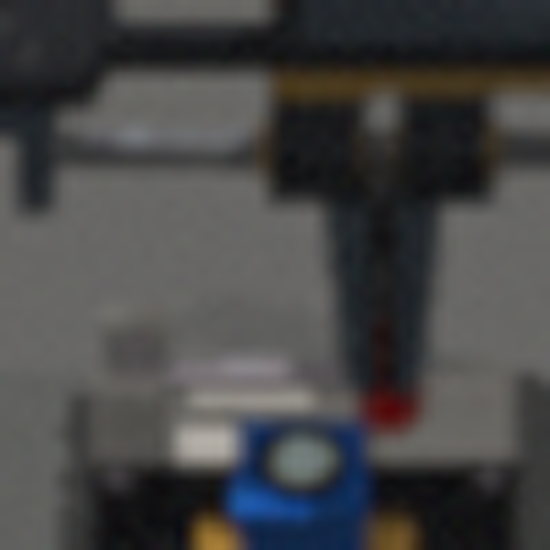

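```bash
python3 -m handwheel '{"gripper":[1,1,1,1],"offset":[[1,0,0],[2,0,0],[2,0,0],[2,0,0]],"rot":[[0,0,0],[0,0,0],[0,0,0],[0,0,0]]}'
python3 -m handwheel '{"gripper":[1,1,1,1],"offset":[[1,0,0],[2,0,0],[2,0,0],[2,0,0]],"rot":[[0,0,0],[0,0,0],[0,0,0],[0,0,0]]}'
```

```text
time_s: 16.62
ee_pos: [521.3, -132.1, 14.1]
ee_rot: [60.7, 90.0, -21.9]
force: [-2.2, 0.6, 8.0]
gripper_width: 0.8
time_s: 16.95
ee_pos: [521.4, -132.2, 13.6]
ee_rot: [58.8, 89.9, -23.8]
force: [-5.5, 1.3, 18.4]
gripper_width: 0.3
```

```bash
python3 -m handwheel '{"gripper":[1,1,1,1,1],"offset":[[-10,0,0],[-30,0,0],[-65,0,0],[-105,0,0],[-145,0,0]],"rot":[[0,0,0],[0,0,0],[0,0,0],[0,0,0],[0,0,0]]}'
python3 - <<'E'
from h import *
go([543.4,91,165],Rt(98.6))
E
python3 -m handwheel '{"gripper":[0.6,0.6,0.6,0.6,0.6],"offset":[[0,2,-15],[0,4,-45],[0,6,-80],[0,10,-115],[0,14,-150]],"rot":[[-7,0,0],[-14,0,0],[-21,0,0],[-28,0,0],[-35,0,0]]}'
python3 - <<'E'
from h import *
go([543.4,91,165],Rt(98.6))
for n,b in(("side",(270,170,350,250)),("top",(290,180,370,260))):
    im=cv2.cvtColor(grab_frame(n),cv2.COLOR_RGB2BGR); cv2.imwrite(f"pics/{n}13.png",im)
    x0,y0,x1,y1=b; cv2.imwrite(f"pics/z{n}4.png",cv2.resize(im[y0:y1,x0:x1],None,fx=5,fy=5,interpolation=cv2.INTER_CUBIC))
cv2.imwrite('pics/z13.png',np.hstack([cv2.imread('pics/zside4.png'),cv2.imread('pics/ztop4.png')]))
E
```

```text
time_s: 17.37
ee_pos: [520.5, -131.8, 157.4]
ee_rot: [-112.9, 89.9, 164.5]
force: [0.4, -0.4, -1.0]
gripper_width: 0.3
t 17.37 at [ 520.5 -131.8  157.4] w 0.3 F [ 0.4 -0.4 -1. ] q [-15.  16.  97.   0.  67. -23.]
off [  -7.6   51.1 -218.1] rot [-91.3  -0.1   0. ]
jaw ang 7.3 x [-0.001  0.    -1.   ]
time_s: 17.78
ee_pos: [515.5, 19.8, 156.3]
ee_rot: [50.8, 90.0, 3.4]
force: [-0.0, 0.6, -0.2]
gripper_width: 30.7
t 17.78 at [515.5  19.8 156.3] w 30.7 F [-0.   0.6 -0.2] q [  1.  14. 100.   0.  66. -42.]
off [ -8.7  68.7 -33.5] rot [-56.   0.  -0.]
jaw ang 42.6 x [ 0.  0. -1.]
```

View pics/z13.png

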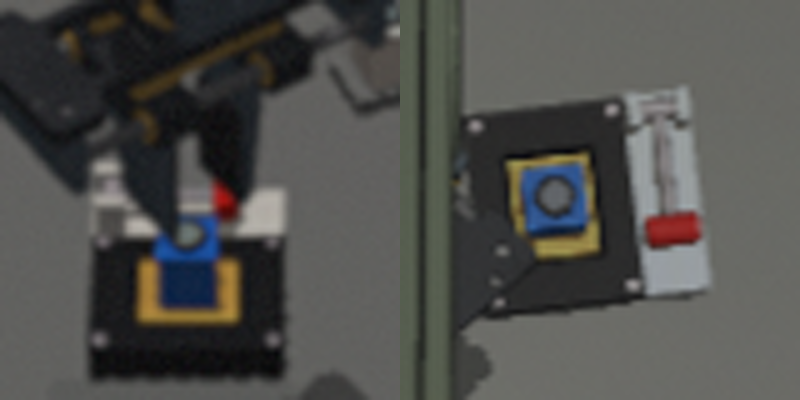

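The top crop shows the module in the pocket at (553,197) and the lever flat along the strip, with the knob at (672,230), i.e. top (344,226). Now on to the flap bar.

```bash
python3 -m handwheel '{"gripper":[0.5,0.5,0.5,0.5,0.5],"offset":[[0,13,-7],[0,27,-14],[0,40,-20],[0,54,-27],[0,69,-33]],"rot":[[-7,0,0],[-14,0,0],[-21,0,0],[-28,0,0],[-35,0,0]]}'
python3 -m handwheel '{"gripper":[0.5,0.5,0.5,0.5,0.5],"offset":[[0,0,0],[0,0,0],[0,0,0],[0,0,0],[0,0,0]],"rot":[[-7,0,0],[-14,0,0],[-21,0,0],[-21,0,0],[-21,0,0]]}'
python3 - <<'E'
from h import *
go([543.4,91,100],Rt(98.6))
for n,b in(("side",(240,200,340,300)),("top",(200,160,300,260))):
    im=cv2.cvtColor(grab_frame(n),cv2.COLOR_RGB2BGR); cv2.imwrite(f"pics/{n}14.png",im)
    x0,y0,x1,y1=b; cv2.imwrite(f"pics/z{n}4.png",cv2.resize(im[y0:y1,x0:x1],None,fx=4,fy=4,interpolation=cv2.INTER_CUBIC))
cv2.imwrite('pics/z14.png',np.hstack([cv2.imread('pics/zside4.png'),cv2.imread('pics/ztop4.png')]))
E
```

```text
time_s: 18.3
ee_pos: [544.8, 89.1, 156.1]
ee_rot: [-96.4, 90.0, -108.8]
force: [0.1, -0.1, -0.2]
gripper_width: 45.8
time_s: 18.72
ee_pos: [544.8, 88.7, 156.1]
ee_rot: [-110.7, 90.0, -102.6]
force: [-0.6, -0.6, -0.9]
gripper_width: 45.4
t 18.72 at [544.8  88.7 156.1] w 45.4 F [-0.6 -0.6 -0.9] q [  8.  17.  95.  -0.  67. -90.]
off [56.1  2.5 -1. ] rot [-0.5 -0.   0. ]
jaw ang 98.1 x [-0. -0. -1.]
```

View pics/z14.png

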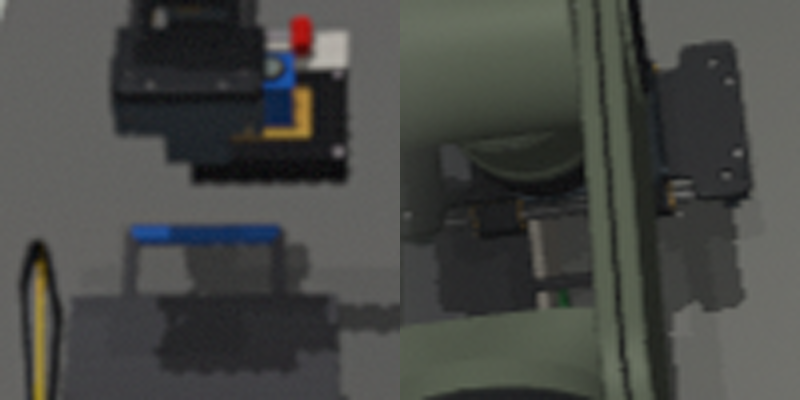

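```bash
python3 -m handwheel '{"gripper":[0.5,0.5,0.5,0.5,0.5],"offset":[[15,2,-1],[35,2,-1],[50,2,-1],[56,2,-1],[56,2,-1]],"rot":[[0,0,0],[0,0,0],[0,0,0],[0,0,0],[0,0,0]]}'
python3 - <<'E'
from h import *
go([543.4,91,53],Rt(98.6))
for n,b in(("side",(240,200,340,300)),("top",(200,160,300,260))):
    im=cv2.cvtColor(grab_frame(n),cv2.COLOR_RGB2BGR); cv2.imwrite(f"pics/{n}15.png",im)
    x0,y0,x1,y1=b; cv2.imwrite(f"pics/z{n}4.png",cv2.resize(im[y0:y1,x0:x1],None,fx=4,fy=4,interpolation=cv2.INTER_CUBIC))
cv2.imwrite('pics/z15.png',np.hstack([cv2.imread('pics/zside4.png'),cv2.imread('pics/ztop4.png')]))
E
```

```text
time_s: 19.23
ee_pos: [542.3, 90.9, 98.7]
ee_rot: [-177.7, 89.8, -169.5]
force: [-0.0, -0.3, 0.1]
gripper_width: 45.6
t 19.23 at [542.3  90.9  98.7] w 45.6 F [-0.  -0.3  0.1] q [  8.  20. 100.  -0.  60. -90.]
off [45.7 -0.   1.2] rot [-0.4 -0.2  0. ]
jaw ang 98.2 x [-0.003 -0.001 -1.   ]
```

View pics/z15.png

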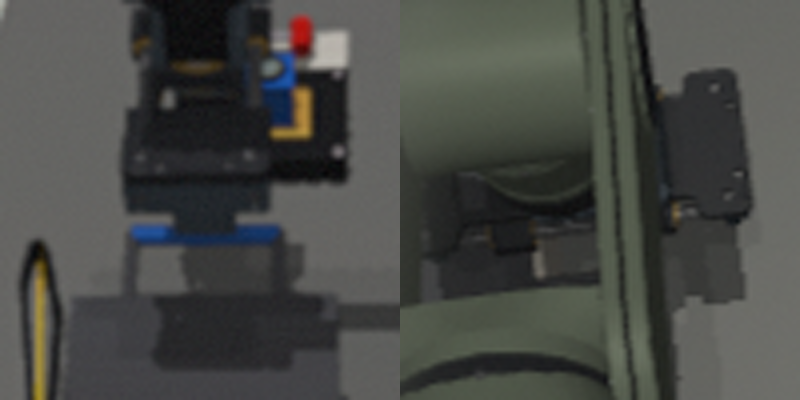

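```bash
python3 -m handwheel '{"gripper":[0.5,0.5,0.5,0.5,0.5],"offset":[[10,0,0],[22,0,0],[34,0,0],[44,0,0],[46,0,0]],"rot":[[0,0,0],[0,0,0],[0,0,0],[0,0,0],[0,0,0]]}'
python3 - <<'E'
from h import *
go([543.4,91,53],Rt(98.6))
for n,b in(("side",(240,200,340,300)),("top",(200,160,300,260))):
    im=cv2.cvtColor(grab_frame(n),cv2.COLOR_RGB2BGR); cv2.imwrite(f"pics/{n}16.png",im)
    x0,y0,x1,y1=b; cv2.imwrite(f"pics/z{n}4.png",cv2.resize(im[y0:y1,x0:x1],None,fx=4,fy=4,interpolation=cv2.INTER_CUBIC))
cv2.imwrite('pics/z16.png',np.hstack([cv2.imread('pics/zside4.png'),cv2.imread('pics/ztop4.png')]))
E
```

```text
time_s: 19.75
ee_pos: [542.4, 91.0, 52.6]
ee_rot: [-177.2, 89.9, -168.9]
force: [-1.3, 0.3, -0.6]
gripper_width: 45.4
t 19.75 at [542.4  91.   52.6] w 45.4 F [-1.3  0.3 -0.6] q [  8.  23. 103.  -0.  54. -90.]
off [-0.4 -0.2  0.9] rot [-0.3 -0.1  0. ]
jaw ang 98.3 x [-0.002 -0.    -1.   ]
```

View pics/z16.png

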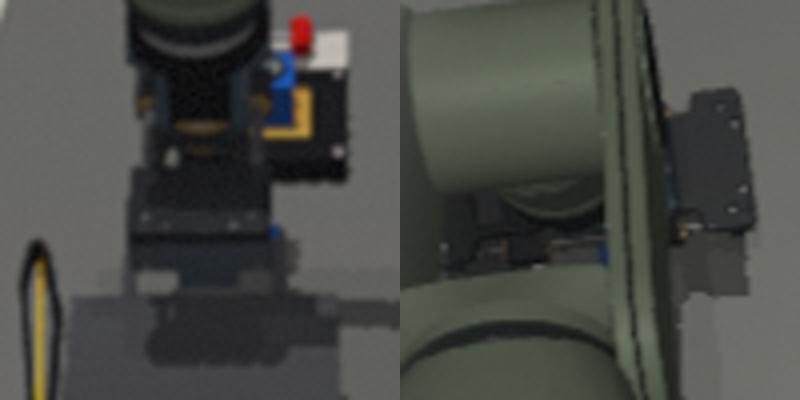

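```bash
python3 -m handwheel '{"gripper":[1,1,1,1,1],"offset":[[0,0,0],[0,0,0],[0,0,0],[0,0,0],[0,0,0]],"rot":[[0,0,0],[0,0,0],[0,0,0],[0,0,0],[0,0,0]]}' 40
python3 -m handwheel '{"gripper":[1,1,1,1],"offset":[[0,0,0],[0,0,0],[0,0,0],[0,0,0]],"rot":[[0,0,0],[0,0,0],[0,0,0],[0,0,0]]}'
python3 - <<'E'
from h import *
go([543.4,91,53],Rt(98.6))
E
```

```text
time_s: 20.27
ee_pos: [543.6, 91.2, 54.5]
ee_rot: [-7.6, 90.0, 0.7]
force: [0.0, 0.7, 0.3]
gripper_width: 15.1
time_s: 20.6
ee_pos: [543.5, 91.7, 54.2]
ee_rot: [60.8, 90.0, 69.1]
force: [-0.4, 2.5, 1.0]
gripper_width: 10.7
t 20.6 at [543.5  91.7  54.2] w 10.7 F [-0.4  2.5  1. ] q [  8.  23. 103.   0.  54. -90.]
off [ 1.2 -0.7 -0.2] rot [-0.3  0.  -0. ]
jaw ang 98.3 x [ 0.     0.001 -1.   ]
```

Run:
```python
import numpy as np
y0,z0=-189.5,-42.
for t in(1,2,3,4,6,8,12,16,20):
    a=np.radians(t); y=y0*np.cos(a)+z0*np.sin(a); z=-y0*np.sin(a)+z0*np.cos(a)
    print(t,'off x',round(-(z-z0),1),'y',round(y-y0,1))
```

```text
1 off x -3.3 y -0.7
2 off x -6.6 y -1.4
3 off x -10.0 y -1.9
4 off x -13.3 y -2.5
6 off x -20.0 y -3.4
8 off x -26.8 y -4.0
12 off x -40.3 y -4.6
16 off x -53.9 y -4.2
20 off x -67.3 y -2.9
```

```bash
python3 -m handwheel '{"gripper":[1,1,1,1,1],"offset":[[-3.3,-0.7,0],[-10,-1.9,0],[-20,-3.4,0],[-26.8,-4,0],[-26.8,-4,0]],"rot":[[0,0,-1],[0,0,-3],[0,0,-6],[0,0,-8],[0,0,-8]]}'
python3 - <<'E'
from h import *
go([543.4,91,53],Rt(98.6))
for n,b in(("side",(240,200,340,300)),("top",(200,160,300,260))):
    im=cv2.cvtColor(grab_frame(n),cv2.COLOR_RGB2BGR); cv2.imwrite(f"pics/{n}17.png",im)
    x0,y0,x1,y1=b; cv2.imwrite(f"pics/z{n}4.png",cv2.resize(im[y0:y1,x0:x1],None,fx=4,fy=4,interpolation=cv2.INTER_CUBIC))
cv2.imwrite('pics/z17.png',np.hstack([cv2.imread('pics/zside4.png'),cv2.imread('pics/ztop4.png')]))
E
```

```text
time_s: 21.02
ee_pos: [544.1, 87.7, 81.8]
ee_rot: [-89.8, 81.9, -81.3]
force: [-0.2, -0.8, -0.8]
gripper_width: 10.9
t 21.02 at [544.1  87.7  81.8] w 10.9 F [-0.2 -0.8 -0.8] q [ 13.  22. 101. -10.  58. -80.]
off [28.   7.4 -0.2] rot [-0.1  0.   8.1]
jaw ang 98.5 x [ 0.021 -0.14  -0.99 ]
```

View pics/z17.png

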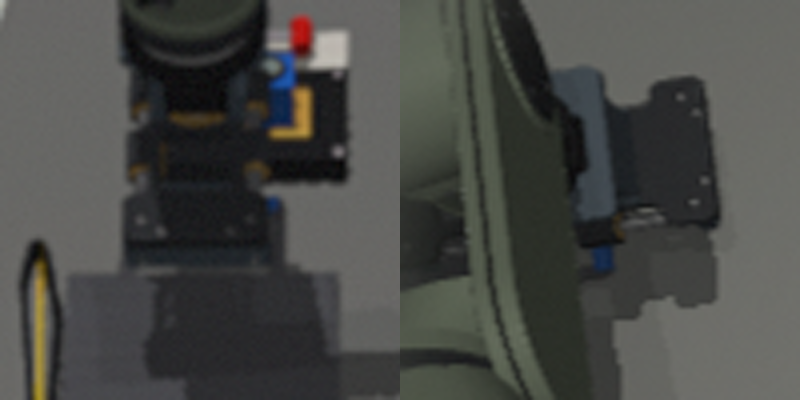

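The flap is lifting with the gripper: its free edge moved from crop row 297 to 272. Continue along the arc.

```bash
python3 -m handwheel '{"gripper":[1,1,1,1,1],"offset":[[-13.3,-2.5,0],[-26.8,-4,0],[-40.3,-4.6,0],[-53.9,-4.2,0],[-53.9,-4.2,0]],"rot":[[0,0,-4],[0,0,-8],[0,0,-12],[0,0,-16],[0,0,-16]]}'
python3 -m handwheel '{"gripper":[1,1,1,1],"offset":[[-13.3,-2.5,0],[-26.8,-4,0],[-33.6,-4.3,0],[-33.6,-4.3,0]],"rot":[[0,0,-4],[0,0,-8],[0,0,-10],[0,0,-10]]}'
python3 -m handwheel '{"gripper":[1,1,1],"offset":[[0,0,0],[0,0,0],[0,0,0]],"rot":[[0,0,0],[0,0,0],[0,0,0]]}'
python3 - <<'E'
from h import *
st=state();go([543.4,91,53],Rt(98.6))
x=R.from_euler('xyz',st['ee_rot'],degrees=True).apply([1,0,0])
bar=st['ee_pos']-x*42; H=np.array([515,279,96]); print('bar',bar,'dist',np.linalg.norm((bar-H)[1:]),'ang',np.degrees(np.arctan2(bar[2]-96,np.hypot(*(bar-H)[:2]))),'tool lean',np.degrees(np.arccos(-x[2])))
for n,b in(("side",(220,180,340,300)),("top",(150,150,270,270))):
    im=cv2.cvtColor(grab_frame(n),cv2.COLOR_RGB2BGR); cv2.imwrite(f"pics/{n}18.png",im)
    x0,y0,x1,y1=b; cv2.imwrite(f"pics/z{n}4.png",cv2.resize(im[y0:y1,x0:x1],(400,400),interpolation=cv2.INTER_CUBIC))
cv2.imwrite('pics/z18.png',np.hstack([cv2.imread('pics/zside4.png'),cv2.imread('pics/ztop4.png')]))
E
```

```text
time_s: 21.53
ee_pos: [543.6, 91.2, 135.6]
ee_rot: [-90.1, 65.8, -81.6]
force: [-0.6, -2.2, 0.6]
gripper_width: 10.9
time_s: 21.87
ee_pos: [542.3, 100.1, 166.8]
ee_rot: [-90.2, 56.0, -81.7]
force: [1.0, -1.5, -0.8]
gripper_width: 11.5
time_s: 22.12
ee_pos: [542.2, 99.9, 166.4]
ee_rot: [-90.0, 56.2, -81.7]
force: [1.6, 2.2, -2.7]
gripper_width: 11.2
t 22.12 at [542.2  99.9 166.4] w 11.2 F [ 1.6  2.2 -2.7] q [ 29.  23.  94. -32.  78. -58.]
off [99.2 55.6 -0.1] rot [-0.3 -0.1 33.8]
jaw ang 98.3 x [ 0.08  -0.551 -0.831]
bar [538.87821601 123.06117294 201.24474392] dist 188.13126775591448 ang 33.70861968601057 tool lean 33.825137844761585
```

View pics/z18.png

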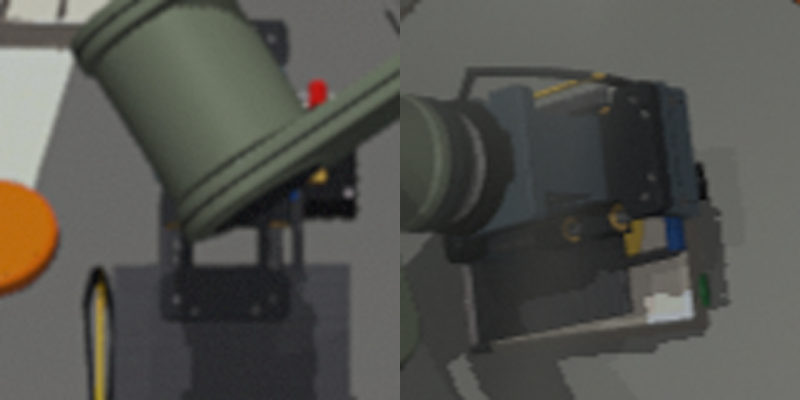

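Run:
```python
from h import *
a=np.radians(8.6);X=np.array([np.cos(a),np.sin(a),0]);Y=np.array([-np.sin(a),np.cos(a),0]);H=np.array([515,279,96.])
im=cv2.imread('pics/top18.png');hsv=cv2.cvtColor(im,cv2.COLOR_BGR2HSV);m=cv2.inRange(hsv,(100,130,30),(125,255,255));m[:,:225]=0;m[:,245:]=0;m[:205]=0;m[235:]=0
ys,xs=np.nonzero(m);print('bar seen',xs.mean(),ys.mean(),xs.min(),xs.max(),ys.min(),ys.max())
for t in(28,32,34,36,40):
    t_=np.radians(t);e=-Y*np.cos(t_)+np.array([0,0,np.sin(t_)])
    print(t,[np.round(proj('top',H+190*e+k*X),1) for k in(-18,-30,-42)],'flap edge side',[np.round(proj('side',H+145*e+k*X),1) for k in(-70,0,70)],'top',[np.round(proj('top',H+145*e+k*X),1) for k in(-75,)])
for n,b in(("top",(225,195,245,235)),):
    x0,y0,x1,y1=b; 
    cv2.imwrite("pics/z19.png",np.hstack([cv2.resize(im[195:255,190:250],(480,480),interpolation=cv2.INTER_CUBIC)]))
```

```text
bar seen 231.95555555555555 219.6 230 234 215 224
28 [array([236.6, 213.8]), array([237.3, 219.3]), array([238. , 224.7])] flap edge side [array([322.3, 259.2]), array([289.6, 259.7]), array([256.9, 260.1])] top [array([223.1, 243.2])]
32 [array([232.8, 213.5]), array([233.4, 219. ]), array([234.1, 224.5])] flap edge side [array([322.4, 258.4]), array([289.4, 258.8]), array([256.5, 259.3])] top [array([220.1, 243.1])]
34 [array([230.7, 213.3]), array([231.4, 218.9]), array([232. , 224.4])] flap edge side [array([322.4, 258.1]), array([289.4, 258.5]), array([256.3, 259. ])] top [array([218.5, 243.2])]
36 [array([228.5, 213.2]), array([229.2, 218.8]), array([229.9, 224.3])] flap edge side [array([322.4, 257.9]), array([289.3, 258.3]), array([256.1, 258.8])] top [array([216.8, 243.2])]
40 [array([223.8, 213. ]), array([224.5, 218.6]), array([225.2, 224.3])] flap edge side [array([322.5, 257.7]), array([289.1, 258.2]), array([255.6, 258.6])] top [array([213.2, 243.2])]
```

View pics/z19.png

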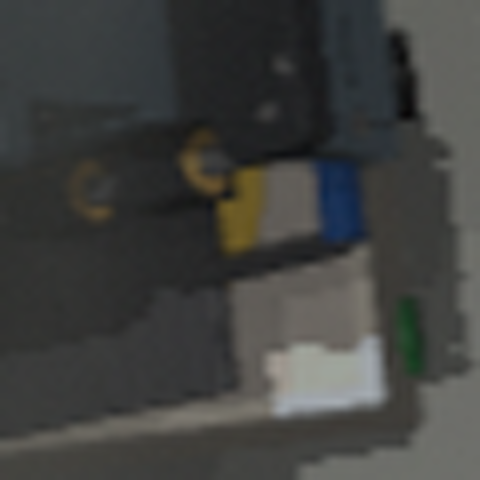

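Bar pixels (232,219.6) give about 33.5°, which agrees with the 33.7° from the arm pose. One small nudge to 35°, then settle.

```bash
python3 -m handwheel '{"gripper":[1,1,1,1,1],"offset":[[-2.2,-0.4,0],[-4.3,-0.9,0],[-4.3,-0.9,0],[-4.3,-0.9,0],[-4.3,-0.9,0]],"rot":[[0,0,-0.6],[0,0,-1.3],[0,0,-1.3],[0,0,-1.3],[0,0,-1.3]]}'
python3 -m handwheel '{"gripper":[1,1,1,1,1],"offset":[[0,0,0],[0,0,0],[0,0,0],[0,0,0],[0,0,0]],"rot":[[0,0,0],[0,0,0],[0,0,0],[0,0,0],[0,0,0]]}'
python3 - <<'E'
from h import *
st=state()
x=R.from_euler('xyz',st['ee_rot'],degrees=True).apply([1,0,0])
bar=st['ee_pos']-x*42; H=np.array([515,279,96]); print(st['time_s'],'w',st['gripper_width'],'F',st['force'],'ang',np.degrees(np.arctan2(bar[2]-96,np.hypot(*(bar-H)[:2]))),'lean',np.degrees(np.arccos(-x[2])))
for n in("side","top"):
    im=cv2.cvtColor(grab_frame(n),cv2.COLOR_RGB2BGR); cv2.imwrite(f"pics/{n}20.png",im)
m=cv2.inRange(cv2.cvtColor(im,cv2.COLOR_BGR2HSV),(100,130,30),(125,255,255));m[:,:222]=0;m[:,245:]=0;m[:205]=0;m[235:]=0
ys,xs=np.nonzero(m);print('bar',xs.mean(),ys.mean())
E
```

```text
time_s: 22.63
ee_pos: [541.9, 102.0, 171.4]
ee_rot: [-90.0, 54.7, -81.6]
force: [1.8, 1.6, -3.1]
gripper_width: 10.7
time_s: 23.05
ee_pos: [542.0, 102.0, 171.3]
ee_rot: [-90.0, 54.7, -81.6]
force: [1.2, 2.0, -2.8]
gripper_width: 10.8
23.05 w 10.750160845177303 F [ 1.20892104  1.99327616 -2.84419753] ang 35.307579681449056 lean 35.27836105446738
bar 230.21428571428572 219.42857142857142
```

View pics/side20.png

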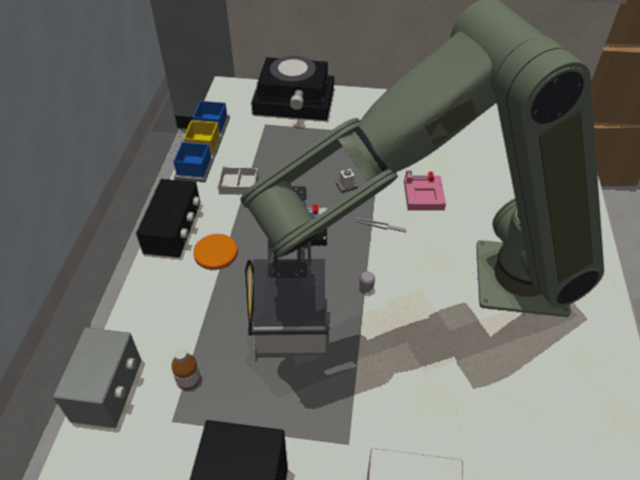

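View pics/top20.png

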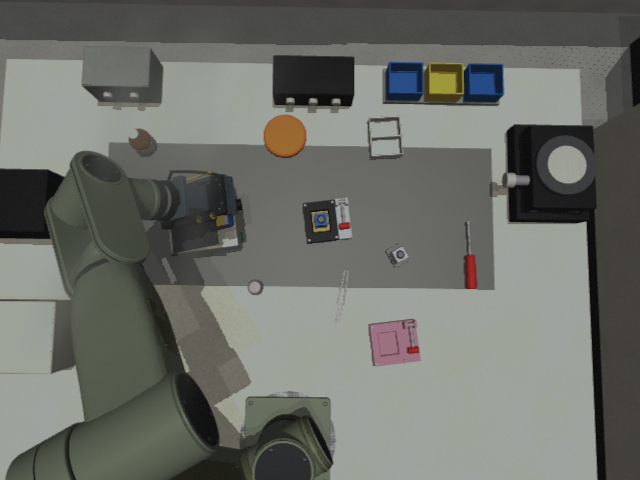

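Run:
```python
from h import *
im=cv2.imread('pics/top20.png'); cv2.imwrite('pics/z20.png',cv2.resize(im[190:255,295:360],None,fx=9,fy=9,interpolation=cv2.INTER_CUBIC))
a=np.radians(7.5);X=np.array([np.cos(a),np.sin(a),0]);Y=np.array([-np.sin(a),np.cos(a),0]);S=np.array([531.8,-73.4,0])
m=cv2.inRange(cv2.cvtColor(im,cv2.COLOR_BGR2HSV),(0,120,60),(8,255,255));m[:,:335]=0;m[:,356:]=0;m[:195]=0;m[245:]=0
ys,xs=np.nonzero(m);print('knob seen',xs.mean(),ys.mean())
for t in(0,.1,.2):print(t,proj('top',S+40*X-56*Y+np.array([0,0,42])-60*np.cos(t)*X+np.array([0,0,60*np.sin(t)])))
print('lens seated exp',proj('top',S+[0,0,66]),'unseated',proj('top',S+[0,0,76]))
```

```text
knob seen 344.08474576271186 225.47457627118644
0 (np.float64(344.0587000060177), np.float64(224.78700019156219))
0.1 (np.float64(344.209331729725), np.float64(224.36750260618712))
0.2 (np.float64(344.3292621434532), np.float64(223.7041469431182))
lens seated exp (np.float64(320.5546280322588), np.float64(218.05493481727495)) unseated (np.float64(320.644431349825), np.float64(217.4909028255176))
```

View pics/z20.png

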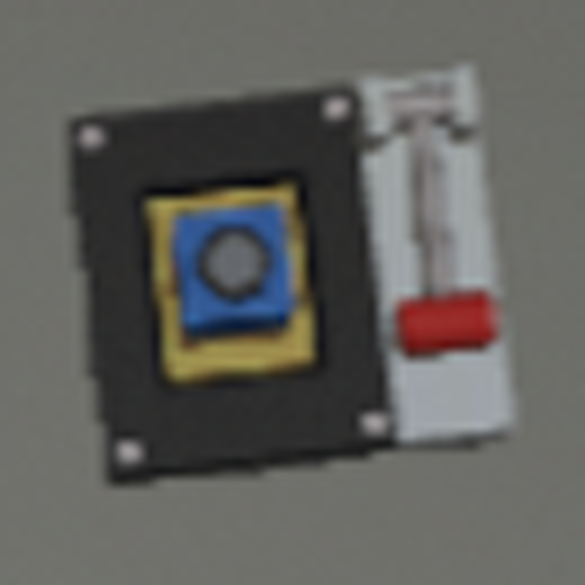

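The top crop shows the foot square inside the pocket and the lever flat. The knob is at (344.1,225.5), and a knob at zero angle would project to (344.1,224.8). The module stands where it was put. Handing in.

```bash
python3 -c "
from workcell import *
print(job_done())"
```

```text
the job is handed in; nothing more can be done
None
```

I handed the job in at about 23 s: the blue module is in the black socket's pocket, the lever is flat, and the arm is still holding the flap at about 35°.

- **Module:** it went in brass foot down and was let go. It met about 5.6 N at the expected seating height, and the last top view shows the foot square inside the pocket.
- **Lever:** I pressed it down flat against a firm stop (18 N). The knob sits within about 1 px of where a fully shut knob should appear.
- **Flap:** the arm pose gives 35.3°. The bar's pixel position gives about the same, roughly 35°. It is held only by the gripper, with about 3 N of load.
- **Other things:** they look unmoved in the final pictures.

**Checks that disagreed:** in the pictures the fingertips ended about 30 mm short of the stated tool point. Because of this the module was gripped only near the top of its head, and the first lever sweep passed over the knob without touching it. I went lower for the lever and the flap bar, and both then worked.

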